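# Empty the tool case onto the peg rack

## Robot

A 6-joint arm with a two-finger parallel gripper is mounted at the origin on the work surface. World frame = base frame: x ahead of the robot, y to its left, z up, the work surface at z = 0. Lengths are in mm, angles in rad, forces in N, time in s.
With the tool pointing down it reaches from about 300 to 850 mm from the base axis. Payload 5.4 kg.
Tool frame: the origin (TCP) lies between the finger pads; the fingertips stand 22 mm ahead of it and the grasp point (between the pads) lies 3 mm ahead of it; z points along the fingers, y is the line along which they close (so a half turn about z gives the same grasp; the last joint's range is limited). The gripper opens to 85 mm and grips with 20 to 120 N. Pads are 22 mm wide; open, the fingers measure 114 mm over their backs; the gripper's body (76 mm by 85 mm) begins 54 mm behind the grasp point. The pads swing forward as they close: fully open they stand 13 mm farther back than shut.
Start: joints at [-1.34, 0.158, 1.597, -0, 1.386, -0.21], TCP at [245.306, -520.03, 253.299] pointing down, gripper open.
Joint ranges: [-2.91, 2.91], [-0.94, 2.29], [0.18, 2.7], [-1.29, 4.43], [0.17, 2.64], [-3, 3]. Speed limits (rad/s): [2.57, 2.57, 3.14, 3.14, 3.14, 3.14].

## Interface

Orientations are given as a unit quaternion [w, x, y, z].
In Python, from rig import arm, cams gives the robot as it stands.
- The arm moves only by the tool move_arm, never from a script. Its argument "moves" is a list of rows, each a list of 3 entries, a list of its own where there are three numbers: the finger opening in m, from 0 to 0.0854, then the shift along the tool's x, y, z in m, then the turn about the tool's z in units of 6 degrees (1.0 is 6 degrees). In form: [[hand, [dx, dy, dz], roll], ...]. A call has 1 to 12 rows; each row is the pose to reach, as a shift and turn from the pose commanded when the call began, along the tool's axes at that moment; what a row does not reach only later rows make up. A row lasts 1/10 s, in which the tool goes at most 50 mm and 8.59 degrees, less where a joint would pass 70% of its speed; a pose out of reach is approached as far as the arm can. A call with a gripper value outside its range is refused whole. The fingers move at their own pace and stop on an object; "squeeze" is the grip in N (left out, the last holds). Time passes only in rows, so rows that repeat a pose let the fingers close. It gives the time, the measured TCP pose, the force, the opening and the grip force at its end, in the units of the state.
- arm.state(): the state, without advancing time (a new reading comes with each control period).
- cams.get_image(name): name is "scene" or "top" or "wrist"; returns a dict with "frame" (420x560x3 uint8, red, green, blue), "fx", "fy", "cx", "cy" (pixels), "distortion" ([k1, k2, p1, p2, k3] as OpenCV has them; the pictures are not rectified), "rvec" (rotation vector, rad) and "tvec" (3), from world to camera coordinates, as OpenCV has them. Camera axes: x right, y down, z forward; pixel columns grow to the right and rows downward; lengths in mm; the calibration is good to about 2 mm. A picture is of the moment at which its call begins. There is no depth.
- arm.hand_in(): hands the job in; it is judged then, once.
The state is a dict: "t": time; "qpos": joint angles; "joint_velocities": joint speeds; "effort": joint torques, N m; "ee_pos": TCP position; "eef_rot": TCP orientation; "force": force on the tool from outside, world axes, zero at the start; "moment": the same for the moment, N m; "opening": finger opening in mm; "grip_force": force on a finger pad.
Only numpy, scipy, OpenCV 4.12 (cv2) and the standard library are available. Lean on these libraries where they do the work, as an engineer would, in place of code of your own. Each camera call takes 0.05 s, during which the arm holds its last target. There are 200 camera calls.

## Task

Unpack the craft tools: swing the latch of the plywood case free, open the lid, and hang every tool in the case, and also the steel burnisher lying on the table, by its eye on a peg of the rack, one tool to a peg, any peg. Then shut the empty case and swing its latch fully home over the lid again. Leave the turntable of stamp blocks, the soap mold and the dish where they are.

Things in the scene. Friction and masses are not known exactly. Their poses are not given: they have to be found in the camera images.
- knife: Small palette knife with a wooden handle, a narrow steel blade (38 x 18 mm, 3 mm thick) at one end and a wire hanging eye at the other. It may be absent. Handle bar 70 mm long, 20 wide, 14 thick; 85 mm from handle centre to working tip; about 70 g, either face may be up. Origin: centre of the handle, half its thickness up; x along the handle to the eye, z through the thickness.
- scraper: Scraper with a wooden handle, a broad steel blade (32 x 42 mm, 3 mm thick) at one end and a wire hanging eye at the other. It may be absent. Handle bar 70 mm long, 20 wide, 14 thick; 85 mm from handle centre to working tip; about 70 g, either face may be up. Origin: centre of the handle, half its thickness up; x along the handle to the eye, z through the thickness.
- stylus: Ball stylus with a wooden handle, a thin steel rod with a 12 mm ball at one end and a wire hanging eye at the other. It may be absent. Handle bar 70 mm long, 20 wide, 14 thick; 85 mm from handle centre to working tip; about 70 g, either face may be up. Origin: centre of the handle, half its thickness up; x along the handle to the eye, z through the thickness.
- burnisher: Stainless burnisher, all steel, with a spoon-shaped end (40 x 29 mm) and a wire hanging eye at the other end. Starts lying on the table; always present. Handle bar 70 mm long, 20 wide, 14 thick; 98 mm from handle centre to working tip; about 90 g, either face may be up. Origin: centre of the handle, half its thickness up; x along the handle to the eye, z through the thickness.
- knife_eye (a point): Centre of the opening in the knife's hanging eye, 51 mm along +x from the tool's origin. The eye is a loop of 5 mm steel wire in the plane of the handle's wide faces: outside 26 mm, opening 16 mm; the opening's axis is the tool's z.
- scraper_eye (a point): Centre of the opening in the scraper's hanging eye, 51 mm along +x from the tool's origin. The eye is a loop of 5 mm steel wire in the plane of the handle's wide faces: outside 26 mm, opening 16 mm; the opening's axis is the tool's z.
- stylus_eye (a point): Centre of the opening in the stylus's hanging eye, 51 mm along +x from the tool's origin. The eye is a loop of 5 mm steel wire in the plane of the handle's wide faces: outside 26 mm, opening 16 mm; the opening's axis is the tool's z.
- burnisher_eye (a point): Centre of the opening in the burnisher's hanging eye, 51 mm along +x from the tool's origin. The eye is a loop of 5 mm steel wire in the plane of the handle's wide faces: outside 26 mm, opening 16 mm; the opening's axis is the tool's z.
- peg1: Wooden peg 1 of 4 on the rack, counted from the rack's left end (+y) to its right; round, 8 mm thick, 55 mm long with a rounded tip. Origin: where it leaves the front face of the rail, 215 mm above the table; its own z runs along the peg to the tip, sloping 35 degrees above level towards the rack's front. Pegs are 75 mm apart.
- peg2: Wooden peg 2 of 4 on the rack, counted from the rack's left end (+y) to its right; round, 8 mm thick, 55 mm long with a rounded tip. Origin: where it leaves the front face of the rail, 215 mm above the table; its own z runs along the peg to the tip, sloping 35 degrees above level towards the rack's front. Pegs are 75 mm apart.
- peg3: Wooden peg 3 of 4 on the rack, counted from the rack's left end (+y) to its right; round, 8 mm thick, 55 mm long with a rounded tip. Origin: where it leaves the front face of the rail, 215 mm above the table; its own z runs along the peg to the tip, sloping 35 degrees above level towards the rack's front. Pegs are 75 mm apart.
- peg4: Wooden peg 4 of 4 on the rack, counted from the rack's left end (+y) to its right; round, 8 mm thick, 55 mm long with a rounded tip. Origin: where it leaves the front face of the rail, 215 mm above the table; its own z runs along the peg to the tip, sloping 35 degrees above level towards the rack's front. Pegs are 75 mm apart.
- rack: Wooden peg rack, fixed. Origin on the table under its rail; x from its front (peg side, roughly towards the robot) to its back, y to its left. Posts 22 mm square, 230 high at y +-150 mm on feet 110 mm long (x -47 to 63), 20 high; top rail 18 mm thick (x -9 to 9), 197 to 233 mm high, carries four pegs; low stretcher 18 mm thick, 20 to 40 mm high.
- case: Open-topped plywood tool case, fixed. Origin on the table under its middle; x from its front (latch side, roughly towards the robot) to its back (hinge side), y to its left. Outside 190 (x) by 276 (y), 56 mm high; walls and floor 7 mm. Tools lie flat on its floor at about y = -75, 0, 75 mm (some places empty), handles along x, eyes to the back.
- lid (a joint): Lid angle in rad: 0 = shut; opens upward and back about a level hinge on the case's back rim, to 1.9 at most. Stiff hinge: stays where it is left (3 N at the lift tab). A flat plywood board 190 x 276 mm, 10 mm thick, its underside level with the hinge.
- lid_hinge (a point): Middle of the lid's hinge line, at the case's back rim, 56 mm above the table; the line runs along the case's y. Its frame is the lid's: x from the lid's front to its hinge, z out of the lid's upper face.
- lid_tab (a point): Grip point of the lid's steel lift tab, 36 mm wide (along y), 8 mm thick, standing 30 mm out from the lid's front edge, 78 mm to the left (+y) of the latch. The point is in its middle, 16 mm out from the edge, 206 mm from the hinge line. Pinched across its width it turns between the fingers as the lid swings.
- latch (a joint): Angle of the front clip latch in rad: 0 = fastened (upright, its hook over the lid's front edge, so the lid cannot rise), swings out and down towards the case's front to at most 1.4; clear of the lid from about 0.5. Stiff enough to stay where it is left (about 1 N at its thumb tab).
- latch_hinge (a point): Pivot of the latch, in the middle of the case's front, 9 mm in front of the front wall, 30 mm above the table; the axis is level, along the case's y. Its frame is the latch's own.
- latch_tab (a point): Grip point on the latch's flared thumb tab: steel, 26 mm wide (along the case's y), 4 mm thick, 30 mm long, leaning 40 degrees outwards. 55 mm from the pivot; when fastened 21 mm in front of the case wall, 83 mm above the table. Pinched across its width it turns between the fingers as the latch swings.
- turntable: Bystander: bamboo turntable, 190 mm across, carrying four clear acrylic stamp blocks, 42 mm high in all. Leave alone.
- mold: Bystander: blue silicone soap mold, 100 x 210 mm, 45 mm high. Leave alone.
- dish: Bystander: white ceramic dish, 110 mm across, 32 mm high. Leave alone.

How it is judged:
By the outcome, as a careful person would: the job done as asked, in the order asked, and still so for the second after the job is handed in, with the robot touching nothing.
Of knife, scraper, stylus only 1 to 3 are there at a start; the rules pass over those that are not, and their reading is None.
At some moment in a run one of burnisher may be knocked a few centimetres aside while the robot is not near it.
Once in a run the grip may slacken for a moment while it holds something.
It also fails if it takes over 210 s, if anything falls off the work surface, if the arm or the gripper's body presses on something with over 40 N, if the wrist force passes 120 N, or if a joint passes its speed limit or range.

## Working session

There is one attempt and no reset: what is moved stays moved. The work goes in short steps, Python scripts to look and compute and a tool call to move; the robot and the scene stay as the last step left them, time stands still between calls to the robot, and variables do not carry over. Pictures are saved under pics/ and viewed, at most 14 in all, crops included, and the job is handed in when it is done.

Besides the shell and the picture viewer there is one more tool, called after "Request:" in YAML: its name, and indented under it one key for each argument. move_arm: Moves the arm, as the interface text tells. Its arguments: {"type":"object","properties":{"moves":{"type":"array","items":{"type":"array"}},"squeeze":{"type":"number"}},"required":["moves"]}

```bash
ls; mkdir -p pics
python3 - <<'E'
from rig import arm,cams
import cv2,numpy as np
print(arm.state())
for n in ["scene","top","wrist"]:
    d=cams.get_image(n); cv2.imwrite(f"pics/{n}0.png",d["frame"][:,:,::-1]); print({k:v for k,v in d.items() if k!="frame"})
a=[cv2.imread(f"pics/{n}0.png") for n in ["scene","top"]]
E
```

```text
pics
{'t': 0.0, 'qpos': array([-1.34009562e+00,  1.59070004e-01,  1.59826746e+00,  1.29793998e-05,
        1.38620150e+00, -2.10098964e-01]), 'joint_velocities': array([ 0.00189315,  0.00093109, -0.00020914, -0.00280766, -0.00115005,
       -0.00025804]), 'effort': array([-7.60285820e-04, -3.96006846e+01, -3.31428015e+01, -2.70477003e-04,
        8.47993564e-03, -1.19081986e-05]), 'ee_pos': array([ 245.18172836, -519.47220262,  252.28745274]), 'eef_rot': array([-9.73169208e-04,  9.75809915e-01,  2.18618531e-01, -3.64622386e-06]), 'force': array([0.26047632, 0.28566033, 0.0931442 ]), 'moment': array([-0.02758713,  0.06876365,  0.04036237]), 'grip_force': 0.0, 'opening': 85.23013069615348}
{'fx': 497.77143787303095, 'fy': 497.77143787303095, 'cx': 274.94169933252607, 'cy': 207.20134412247768, 'distortion': array([-0.16470111,  0.        ,  0.        ,  0.        ,  0.        ]), 'rvec': array([ 1.27797263,  2.09073235, -1.03520699]), 'tvec': array([ 231.69619464, -173.54266166, 2172.83240801])}
{'fx': 452.31472839869235, 'fy': 452.31472839869235, 'cx': 276.07856090972166, 'cy': 217.0211352835123, 'distortion': array([0.04097121, 0.        , 0.        , 0.        , 0.        ]), 'rvec': array([ 2.12217307, -2.16239924,  0.15099157]), 'tvec': array([   4.45220694,  577.34260598, 1532.48526189])}
{'fx': 308.07569550644877, 'fy': 308.07569550644877, 'cx': 280.01718374068116, 'cy': 207.99346764855306, 'distortion': array([0.02143116, 0.        , 0.        , 0.        , 0.        ]), 'rvec': array([-2.41247488,  1.52834922,  0.25303578]), 'tvec': array([-573.78401914,  -42.815453  ,  379.83133633])}
```

View pics/top0.png

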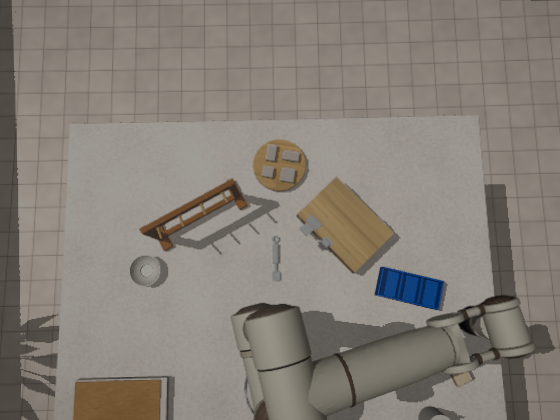

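View pics/scene0.png

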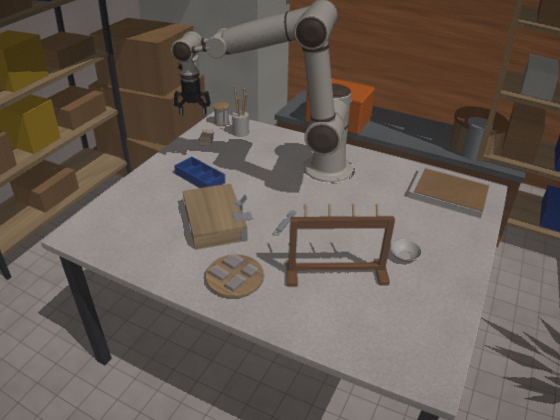

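The top view shows the rack (around 195,215), the case (345,225) with latch and tab at its lower-left edge (310,227 / 324,243), and the burnisher (276,258). I'll enlarge that area.

```bash
cat > h.py <<'E'
from rig import arm,cams
import cv2,numpy as np
from scipy.spatial.transform import Rotation as R
def shot(n,name=None,box=None,s=3):
    d=cams.get_image(n)
    if name:
        f=d["frame"][:,:,::-1]
        if box: x0,y0,x1,y1=box; f=cv2.resize(f[y0:y1,x0:x1],None,fx=s,fy=s,interpolation=cv2.INTER_CUBIC)
        cv2.imwrite(f"pics/{name}.png",f)
    return d
def K(d): return np.array([[d["fx"],0,d["cx"]],[0,d["fy"],d["cy"]],[0,0,1]])
def ray(d,u,v):
    p=cv2.undistortPoints(np.array([[[u,v]]],float),K(d),d["distortion"])[0,0]
    Rm=cv2.Rodrigues(d["rvec"])[0]
    return -Rm.T@d["tvec"], Rm.T@np.array([p[0],p[1],1])
def at(d,u,v,z):
    o,r=ray(d,u,v); return o+r*(z-o[2])/r[2]
def proj(d,P): return cv2.projectPoints(np.atleast_2d(np.array(P,float)),d["rvec"],d["tvec"],K(d),d["distortion"])[0][:,0]
def Rq(q): return R.from_quat([q[1],q[2],q[3],q[0]])
def rel(p,Rd=None):
    """shift in tool axes (m) from current measured pose to world p (mm, TCP)"""
    s=arm.state(); return Rq(s["eef_rot"]).inv().apply(np.array(p)-s["ee_pos"])/1000
E
python3 - <<'E'
from h import *
import pickle
d=shot("top","top1",(130,115,400,290),2.96); pickle.dump(d,open("top1.pkl","wb"))
E
```

```text
(no output)
```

View pics/top1.png

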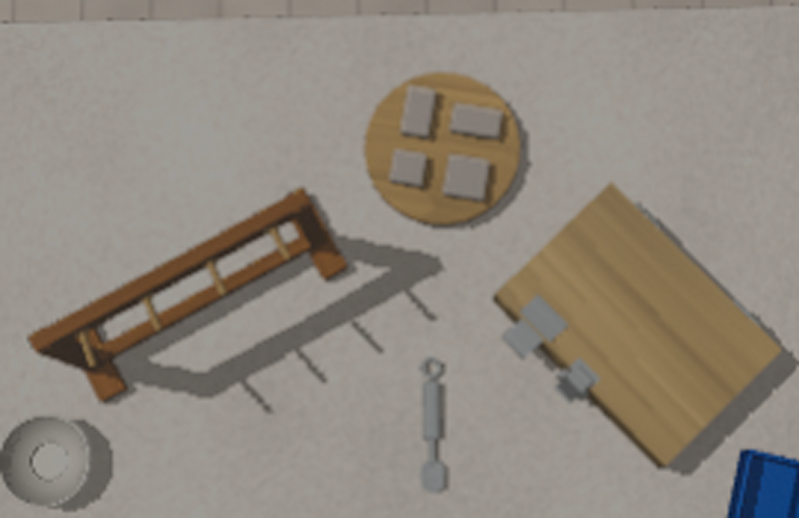

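```bash
cat > fit.py <<'E'
from h import *
import pickle
from scipy.optimize import least_squares
d=pickle.load(open("top1.pkl","rb"))
px=lambda a: (np.array(a,float)+.5)/2.96-.5+[130,115]
def fit(L,uv,x0):
    L=np.array(L,float)
    def W(p): return R.from_euler('z',p[2]).apply(L)+[p[0],p[1],0]
    r=least_squares(lambda p:(proj(d,W(p))-uv).ravel(),x0,x_scale=[100,100,.3])
    return r.x, r.fun.reshape(-1,2).round(1).tolist()
c=fit([[-95,138,66],[-95,-138,66],[95,138,66],[95,-138,66]],px([[495,298],[662,466],[612,184],[782,352]]),[600,-150,-.7])
t=.82*55
r=fit([[-9-45,112.5,246.5],[-54,37.5,246.5],[-54,-37.5,246.5],[-54,-112.5,246.5],[0,161,233],[0,-161,233]],
  px([[91,366],[157,328],[221,291],[287,257],[36,341],[303,194]]),[650,200,.5])
print(c);print(r)
b=[at(d,*px(p),z) for p,z in [((432,367),7),((432,381),7),((432,439),7),((434,476),7),((434,491),7)]]
print(np.round(b,1))
for n,p in [("turn",(443,149)),("dish",(50,460))]: print(n,at(d,*px(p),30).round(0))
E
python3 fit.py
```

```text
(array([ 545.08537064, -240.94348601,   -0.82287866]), [[-0.2, -1.0], [0.8, 0.8], [-0.5, -0.1], [-0.2, 0.2]])
(array([5.92027057e+02, 2.66447790e+02, 4.95933275e-01]), [[0.5, -0.6], [0.3, 0.0], [0.7, 0.4], [0.1, -0.1], [-2.2, 0.7], [0.6, -0.6]])
[[505.3  -3.2   7. ]
 [488.5  -2.9   7. ]
 [419.7  -1.6   7. ]
 [376.2  -3.2   7. ]
 [358.7  -2.9   7. ]]
turn [767. -21.  30.]
dish [403. 443.  30.]
```

```bash
cat > geo.py <<'E'
import numpy as np
from scipy.spatial.transform import Rotation as R
CASE=(545.1,-240.9,-.823); RACK=(592,266.4,.496)
def W(F,p): return R.from_euler('z',F[2]).apply(np.array(p,float))+[F[0],F[1],0]
E
cat >> h.py <<'E'
from geo import *
def go(p,yaw=None):
    """print shift (tool axes, m) and roll units to bring TCP to p, tool-x yaw"""
    s=arm.state(); Rm=Rq(s["eef_rot"]); x=Rm.apply([1,0,0]); y0=np.arctan2(x[1],x[0])
    sh=Rm.inv().apply(np.array(p)-s["ee_pos"])/1000
    ro=0 if yaw is None else -np.degrees((yaw-y0+np.pi)%(2*np.pi)-np.pi)/6
    return sh.round(4).tolist(), round(ro,2)
E
python3 - <<'E'
from h import *
s=arm.state(); d=cams.get_image("wrist"); Rm=cv2.Rodrigues(d["rvec"])[0]
C=-Rm.T@d["tvec"]; T=Rq(s["eef_rot"])
print("cam in tool",T.inv().apply(C-s["ee_pos"]), "axis",T.inv().apply(Rm[2]),"down-img",T.inv().apply(Rm[1]))
print("latch tab",W(CASE,[-116,0,83]),"lid tab",W(CASE,[-111,78,61]))
print(go(W(CASE,[-116,0,140]),-.823)); print(go(W(CASE,[-116,0,140]),-.823+np.pi))
t=pickle_d=None
import pickle; t=pickle.load(open("top1.pkl","rb"))
print(((proj(t,[W(CASE,[-116,0,83]),W(CASE,[-111,78,61]),W(CASE,[-104,0,30])])-[130,115])*2.96).round(0))
E
```

```text
cam in tool [  81.35025669   -0.49212388 -120.38887993] axis [-3.20840242e-01  5.72809070e-04  9.47133154e-01] down-img [-9.47133239e-01  2.36924715e-04 -3.20840415e-01]
latch tab [ 466.21713444 -155.85005279   83.        ] lid tab [ 526.80601557 -106.47407194   61.        ]
([0.3551, -0.2348, 0.1131], np.float64(12.07))
([0.3551, -0.2348, 0.1131], np.float64(-17.93))
[[566. 391.]
 [520. 341.]
 [569. 388.]]
```

Request:
move_arm:
  moves:
    - [0.045,[0.355,-0.235,0.05],-9]
    - [0.045,[0.355,-0.235,0.05],-17.93]
    - [0.045,[0.355,-0.235,0.05],-17.93]
    - [0.045,[0.355,-0.235,0.05],-17.93]
    - [0.045,[0.355,-0.235,0.05],-17.93]
    - [0.045,[0.355,-0.235,0.05],-17.93]
    - [0.045,[0.355,-0.235,0.05],-17.93]
    - [0.045,[0.355,-0.235,0.05],-17.93]
    - [0.045,[0.355,-0.235,0.05],-17.93]
    - [0.045,[0.355,-0.235,0.05],-17.93]
    - [0.045,[0.355,-0.235,0.05],-17.93]
    - [0.045,[0.355,-0.235,0.05],-17.93]
  squeeze: 40

```text
t: 1.45
ee_pos: [466.2, -155.6, 203.2]
eef_rot: [-0.0, 0.432, 0.902, -0.0]
force: [-0.3, -0.0, 0.0]
opening: 45.3
grip_force: 0.0
```

Request:
move_arm:
  moves:
    - [0.045,[0,0,0],-1]
    - [0.045,[0,0,0],-2]
    - [0.045,[0,0,0],-2]

```text
t: 1.75
ee_pos: [466.0, -156.0, 203.2]
eef_rot: [-0.0, 0.339, 0.941, 0.0]
force: [-0.4, 0.6, -0.4]
opening: 45.0
grip_force: 0.0
```

Run:
```python
from h import *
s=arm.state(); print(s["t"],s["qpos"],s["ee_pos"],s["opening"])
print(go(W(CASE,[-116,0,150]),-.823+np.pi))
d=shot("wrist","w1"); import pickle; pickle.dump(d,open("w1.pkl","wb"))
print(proj(d,[W(CASE,[-116,0,83]),W(CASE,[-111,78,61]),W(CASE,[-95,138,66]),W(CASE,[-95,-138,66]),[505,-3,7]]))
```

```text
1.75 [-5.69409243e-01 -1.54108435e-02  1.88216103e+00  3.67929543e-05
  1.27501099e+00 -1.44914275e+00] [ 466.0489273  -155.9606575   203.23559248] 45.04598999980301
([-0.0001, 0.0002, 0.0532], np.float64(1.26))
[[281.39868957 210.34858295]
 [365.65417417 218.28244632]
 [427.79719972 244.5996188 ]
 [122.19888002 206.78740771]
 [426.12156476 120.23943201]]
```

View pics/w1.png

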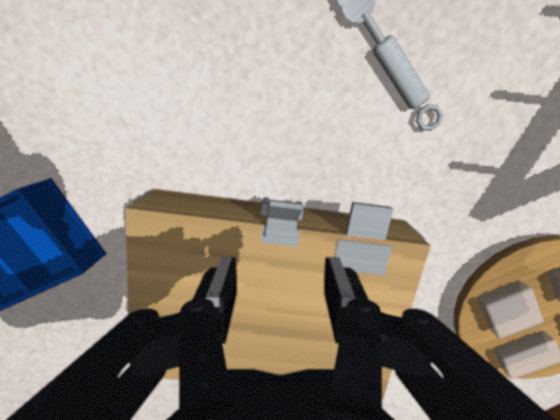

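```bash
sed -i 's/^CASE=.*/CASE=(546.9,-239.2,-.823); /; s/; *$//' geo.py; echo 'RACK=(592,266.4,.496)'>>geo.py
python3 - <<'E'
from h import *
print(go(W(CASE,[-116,0,90]),-.823+np.pi))
for a in (0,.3,.6,.9,1.05):
    f=np.arctan2(12,53)+a; r=np.hypot(12,53); print(a,(-r*np.sin(f)+12).round(1),(r*np.cos(f)-53).round(1))
E
```

```text
([-0.0004, 0.0027, 0.1132], np.float64(1.24))
0 0.0 0.0
0.3 -15.1 -5.9
0.6 -27.8 -16.0
0.9 -37.0 -29.5
1.05 -39.9 -37.0
```

Request:
move_arm:
  moves:
    - [0.045,[0,0.003,0.05],1.24]
    - [0.045,[0,0.003,0.08],1.24]
    - [0.045,[0,0.003,0.113],1.24]
    - [0.045,[0,0.003,0.113],1.24]
    - [0.015,[0,0.003,0.113],1.24]
    - [0.015,[0,0.003,0.113],1.24]
    - [0.015,[0,0.003,0.113],1.24]
    - [0.015,[0,0.003,0.113],1.24]
  squeeze: 40

```text
t: 2.6
ee_pos: [468.9, -154.0, 91.8]
eef_rot: [0.001, 0.399, 0.917, 0.0]
force: [-1.1, 3.0, 2.3]
opening: 24.9
grip_force: 40.5
```

Request:
move_arm:
  moves:
    - [0.015,[0.008,0,0.002],0]
    - [0.015,[0.015,0,0.006],0]
    - [0.015,[0.022,0,0.011],0]
    - [0.015,[0.028,0,0.016],0]
    - [0.015,[0.033,0,0.0225],0]
    - [0.015,[0.037,0,0.0295],0]
    - [0.015,[0.04,0,0.037],0]
    - [0.015,[0.04,0,0.037],0]

```text
t: 3.4
ee_pos: [441.8, -124.8, 54.4]
eef_rot: [0.002, 0.399, 0.917, -0.0]
force: [-0.5, 1.0, 4.6]
opening: 24.8
grip_force: 40.8
```

Request:
move_arm:
  moves:
    - [0.045,[0,0,0],0]
    - [0.045,[0,0,0],0]
    - [0.045,[0,0,-0.05],0]
    - [0.06,[0,0,-0.09],0]
    - [0.06,[-0.02,0.04,-0.09],0]
    - [0.06,[-0.045,0.078,-0.09],0]
    - [0.06,[-0.045,0.078,-0.09],0]
    - [0.06,[-0.045,0.078,-0.09],0]

```text
t: 4.2
ee_pos: [528.5, -104.0, 142.7]
eef_rot: [-0.001, 0.399, 0.917, -0.0]
force: [-0.1, 0.3, 0.3]
opening: 59.5
grip_force: 0.0
```

Run:
```python
from h import *
print(arm.state()["force"],go(W(CASE,[-111,78,73]),-.823+np.pi))
r=206;g=5/206
h0=np.array([-206,5])
for a in np.arange(0,1.86,.15):
    c,s=np.cos(a),np.sin(a); v=np.array([c*h0[0]+s*h0[1], -s*h0[0]+c*h0[1]])-h0
    print(round(a,2),(v/1000).round(4))
d=shot("wrist","w2")
print(proj(d,[W(CASE,[-111,78,61]),W(CASE,[-95,138,66])]))
```

```text
[-0.08534121  0.32083161  0.32738095] ([-0.0007, -0.0004, 0.0697], np.float64(0.03))
0.0 [0. 0.]
0.15 [0.0031 0.0307]
0.3 [0.0107 0.0607]
0.45 [0.0227 0.0891]
0.6 [0.0388 0.1154]
0.75 [0.0587 0.1391]
0.9 [0.0819 0.1595]
1.05 [0.1078 0.1762]
1.2 [0.136  0.1888]
1.35 [0.1658 0.1971]
1.5 [0.1964 0.2008]
1.65 [0.2273 0.2   ]
1.8 [0.2577 0.1945]
[[280.95347823 228.87425581]
 [365.54420394 252.82526121]]
```

View pics/w2.png

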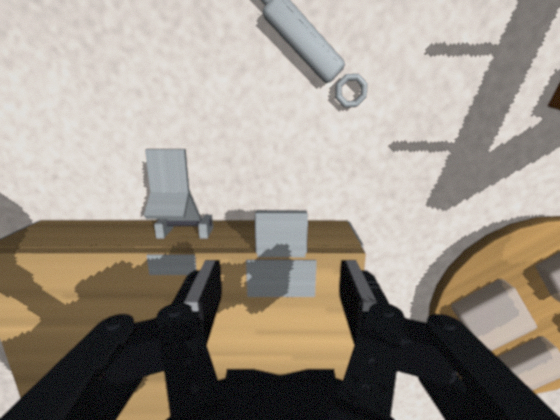

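Request:
move_arm:
  moves:
    - [0.06,[-0.0005,0,0.04],0]
    - [0.06,[-0.0005,0,0.07],0]
    - [0.06,[-0.0005,0,0.07],0]
    - [0.025,[-0.0005,0,0.07],0]
    - [0.025,[-0.0005,0,0.07],0]
    - [0.025,[-0.0005,0,0.07],0]
    - [0.025,[-0.0005,0,0.07],0]

```text
t: 4.95
ee_pos: [530.0, -104.9, 75.4]
eef_rot: [0.001, 0.399, 0.917, 0.0]
force: [-1.4, 3.0, 7.8]
opening: 34.6
grip_force: 42.3
```

Request:
move_arm:
  moves:
    - [0.025,[-0.001,0,-0.015],0]
    - [0.025,[-0.003,0,-0.031],0]
    - [0.025,[-0.0065,0,-0.046],0]
    - [0.025,[-0.0107,0,-0.0607],0]
    - [0.025,[-0.0165,0,-0.075],0]
    - [0.025,[-0.0227,0,-0.089],0]
    - [0.025,[-0.0305,0,-0.1025],0]
    - [0.025,[-0.0388,0,-0.1154],0]
    - [0.025,[-0.0485,0,-0.1275],0]
    - [0.025,[-0.0587,0,-0.139],0]
    - [0.025,[-0.07,0,-0.15],0]
    - [0.025,[-0.0819,0,-0.1595],0]

```text
t: 6.15
ee_pos: [584.8, -164.0, 232.2]
eef_rot: [-0.0, 0.399, 0.917, 0.001]
force: [3.5, 1.3, -7.1]
opening: 34.7
grip_force: 40.6
```

Request:
move_arm:
  moves:
    - [0.025,[-0.0126,0,-0.009],0]
    - [0.025,[-0.0259,0,-0.0167],0]
    - [0.025,[-0.0397,0,-0.0235],0]
    - [0.025,[-0.0541,0,-0.0293],0]
    - [0.025,[-0.069,0,-0.034],0]
    - [0.025,[-0.0839,0,-0.0376],0]
    - [0.025,[-0.0991,0,-0.04],0]
    - [0.025,[-0.1145,0,-0.0413],0]
    - [0.025,[-0.13,0,-0.0413],0]
    - [0.025,[-0.1454,0,-0.0405],0]
    - [0.025,[-0.1608,0,-0.0383],0]
    - [0.025,[-0.1758,0,-0.035],0]

```text
t: 7.35
ee_pos: [705.0, -294.1, 269.0]
eef_rot: [0.001, 0.399, 0.917, -0.0]
force: [-0.1, 0.6, -0.8]
opening: 25.2
grip_force: 0.0
```

Request:
move_arm:
  moves:
    - [0.05,[0,0,0],0]
    - [0.05,[0,0,-0.04],0]
    - [0.05,[0,0,-0.07],0]
    - [0.05,[0.1,0,-0.07],0]
    - [0.05,[0.2,0,-0.07],0]
    - [0.05,[0.2,0,-0.07],0]
    - [0.05,[0.2,0,-0.07],0]

```text
t: 8.05
ee_pos: [566.2, -145.1, 338.3]
eef_rot: [0.001, 0.399, 0.917, -0.0]
force: [0.3, -0.0, 0.8]
opening: 50.2
grip_force: 0.0
```

Run:
```python
from h import *
s=arm.state(); print(s["ee_pos"],s["force"])
d=shot("wrist","w3"); e=shot("scene","s3",(150,120,430,310),2)
a=cv2.imread("pics/w3.png"); b=cv2.imread("pics/s3.png")
a=cv2.resize(a,None,fx=.8,fy=.8); 
o=np.zeros((600,800,3),np.uint8); h=b.shape[0]; b=cv2.resize(b,(400,int(h*400/560)))
o[:b.shape[0],:400]=b; o[:336,352:800]=a; cv2.imwrite("pics/m3.png",cv2.vconcat([o[:336]]))
import pickle; pickle.dump(d,open("w3.pkl","wb"))
def lid(p,a): # lid coords x from hinge (neg to front), z
    x,y,z=p; return W(CASE,[95+x*np.cos(a)+z*np.sin(a),y,56-x*np.sin(a)+z*np.cos(a)])
for a in (1.2,1.4,1.6,1.8): print(a,proj(d,[lid([-190,138,0],a),lid([-190,-138,0],a)]).round(0).tolist(),proj(e,[lid([-190,138,0],a)]).round(0).tolist())
```

```text
[ 566.20908956 -145.13408579  338.26318095] [ 0.32030506 -0.04460258  0.78622638]
1.2 [[350.0, 306.0], [27.0, 306.0]] [[210.0, 191.0]]
1.4 [[350.0, 349.0], [29.0, 350.0]] [[198.0, 191.0]]
1.6 [[348.0, 385.0], [37.0, 387.0]] [[186.0, 192.0]]
1.8 [[344.0, 411.0], [50.0, 413.0]] [[175.0, 195.0]]
```

View pics/w3.png

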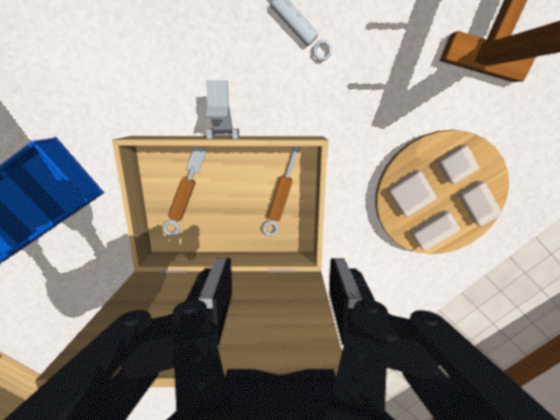

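Run:
```python
from h import *
import pickle; d=pickle.load(open("w3.pkl","rb"))
inv=lambda p:R.from_euler('z',-CASE[2]).apply(p-[CASE[0],CASE[1],0])
for n,e,t in (("A",(171,228),(199,152)),("B",(270.5,228.5),(296,150))):
    E,T=at(d,*e,14),at(d,*t,14); print(n,E.round(1),T.round(1),np.hypot(*(E-T)[:2]).round(1),"case",inv(E).round(1),inv(T).round(1),"yaw",np.arctan2(*(E-T)[[1,0]]))
E=at(d,320,51,7);T=at(d,300,26,7);print(E)
print([inv(at(d,*p,56)).round(0) for p in ((116,139),(327,137),(133,270),(323,269))])
```

```text
A [ 510.  -334.9   14. ] [ 468.9 -212.5   14. ] 129.1 case [ 45.  -92.1  14. ] [-72.7 -39.   14. ] yaw -1.2470357487261121
B [ 623.7 -230.2   14. ] [ 568.5 -115.6   14. ] 127.2 case [45.6 62.5 14. ] [-75.9  99.9  14. ] yaw -1.1219646570094581
[503.19540375  -1.99336292   7.        ]
[array([ -95., -132.,   56.]), array([-98., 137.,  56.]), array([  94., -139.,   56.]), array([ 93., 141.,  56.])]
```

Run:
```python
from h import *
print(go(W(CASE,[50,20,217]),-.823+np.pi),go(W(CASE,[121,20,217])))
```

```text
([-0.1107, -0.059, 0.119], np.float64(0.05)) ([-0.1817, -0.0593, 0.1186], 0)
```

Request:
move_arm:
  moves:
    - [0.0,[-0.05,-0.05,0],0]
    - [0.0,[-0.1,-0.059,0.04],0]
    - [0.0,[-0.11,-0.059,0.09],0]
    - [0.0,[-0.111,-0.059,0.119],0]
    - [0.0,[-0.125,-0.059,0.119],0]
    - [0.0,[-0.14,-0.059,0.119],0]
    - [0.0,[-0.155,-0.059,0.119],0]
    - [0.0,[-0.17,-0.059,0.119],0]
    - [0.0,[-0.182,-0.059,0.119],0]
    - [0.0,[-0.182,-0.059,0.119],0]

```text
t: 9.15
ee_pos: [649.3, -321.3, 218.7]
eef_rot: [0.0, 0.399, 0.917, -0.0]
force: [-1.1, 0.2, 0.5]
opening: 0.5
grip_force: 0.0
```

Request:
move_arm:
  moves:
    - [0.04,[0.06,0,0],0]
    - [0.04,[0.1,0,-0.02],0]
    - [0.04,[0.1,0,-0.02],0]
    - [0.04,[0.1,0,-0.02],0]

```text
t: 9.55
ee_pos: [580.7, -246.4, 240.5]
eef_rot: [0.001, 0.399, 0.917, -0.0]
force: [1.2, -1.6, -0.3]
opening: 39.8
grip_force: 0.0
```

Run:
```python
from h import *
s=arm.state(); print(s["t"],s["ee_pos"])
d=shot("wrist","w4")
import pickle; pickle.dump(d,open("w4.pkl","wb"))
print(proj(d,[[510,-334.9,14],[623.7,-230.2,14]]))
```

```text
9.55 [ 580.73093673 -246.36272834  240.45533237]
[[184.83889578 193.0715409 ]
 [317.14390131 193.95166531]]
```

View pics/w4.png

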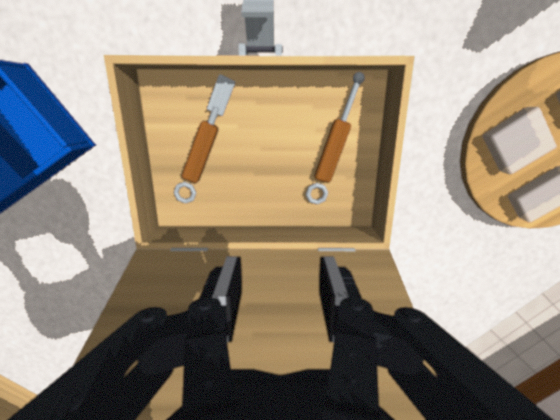

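Run:
```python
from h import *
import pickle; d=pickle.load(open("w4.pkl","rb"))
for n,e,t in (("A",(185,192.5),(209,124)),("A",(185,192.5),(225,79)),("B",(317,194),(342,122)),("B",(317,194),(359,77))):
    E,T=at(d,*e,14),at(d,*t,14); print(n,E.round(1),T.round(1),np.hypot(*(E-T)[:2]).round(1),"yaw",np.arctan2(*(E-T)[[1,0]]))
y=-1.19
print(go([*at(d,185,192.5,14)[:2],32],y+np.pi))
```

```text
A [ 509.7 -334.2   14. ] [ 481.7 -254.7   14. ] 84.3 yaw -1.2324396668100583
A [ 509.7 -334.2   14. ] [ 465.7 -208.2   14. ] 133.5 yaw -1.235005033608191
B [ 623.6 -230.4   14. ] [ 585.7 -154.8   14. ] 84.5 yaw -1.105673770966427
B [ 623.6 -230.4   14. ] [ 565.8 -112.3   14. ] 131.5 yaw -1.1157171627962363
([-0.0143, -0.1117, 0.2081], np.float64(3.52))
```

Request:
move_arm:
  moves:
    - [0.035,[-0.0143,-0.05,0],2]
    - [0.035,[-0.0143,-0.1,0.05],3.94]
    - [0.035,[-0.0143,-0.112,0.09],3.94]
    - [0.035,[-0.0143,-0.112,0.13],3.94]
    - [0.035,[-0.0143,-0.112,0.16],3.94]
    - [0.035,[-0.0143,-0.112,0.185],3.94]
    - [0.035,[-0.0143,-0.112,0.2],3.94]
    - [0.035,[-0.0143,-0.112,0.208],3.94]
    - [0.035,[-0.0143,-0.112,0.208],3.94]

```text
t: 10.5
ee_pos: [511.0, -335.6, 34.2]
eef_rot: [0.002, 0.579, 0.816, -0.0]
force: [-1.7, 5.2, 13.5]
opening: 34.8
grip_force: 6.2
```

Request:
move_arm:
  moves:
    - [0.015,[0,0,0],0]
    - [0.015,[0,0,0],0]
    - [0.015,[0,0,0],0]
    - [0.015,[0,0,0],0]
    - [0.015,[0,0,0],0]
  squeeze: 25

```text
t: 11.0
ee_pos: [510.8, -336.0, 33.1]
eef_rot: [0.003, 0.579, 0.816, -0.0]
force: [2.0, 0.6, 5.6]
opening: 22.8
grip_force: 24.9
```

Request:
move_arm:
  moves:
    - [0.015,[0,0,-0.03],0]
    - [0.015,[0,0,-0.06],0]
    - [0.015,[0,0,-0.1],0]
    - [0.015,[0,0,-0.15],0]
    - [0.015,[0,0,-0.19],0]
    - [0.015,[0,0,-0.19],0]
    - [0.015,[0,0,-0.19],0]

```text
t: 11.7
ee_pos: [509.3, -334.7, 222.2]
eef_rot: [0.002, 0.579, 0.816, -0.0]
force: [-0.3, 0.2, -1.6]
opening: 22.5
grip_force: 24.7
```

Run:
```python
from h import *
d=shot("wrist","w5")
```

```text
(no output)
```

View pics/w5.png

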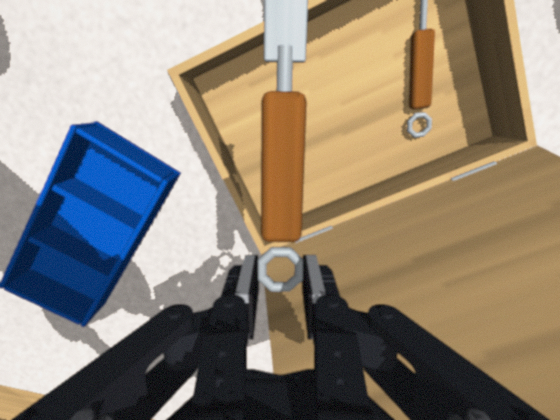

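Run:
```python
from h import *
s=arm.state(); T=Rq(s["eef_rot"])
d=cams.get_image("wrist")
o,r=ray(d,280,270); o=T.inv().apply(o-s["ee_pos"]); r=T.inv().apply(r); print("ring tool",o+r*(19-o[2])/r[2])
print("tip px at tool pts",proj(d,s["ee_pos"]+T.apply([[0,0,19],[11,0,22],[-11,0,22],[51,0,19],[136,0,19]])).round(0).tolist())
print(go(W(RACK,[-205,0,195]),.496), s["qpos"])
```

```text
ring tool [ 2.10743689 -1.2298682  19.        ]
tip px at tool pts [[282.0, 274.0], [282.0, 252.0], [282.0, 289.0], [283.0, 176.0], [283.0, -50.0]]
([0.5058, 0.0751, 0.0252], np.float64(13.48)) [-7.79406437e-01  2.69201927e-01  1.53468846e+00 -9.92380288e-05
  1.33843218e+00 -1.11620578e+00]
```

Request:
move_arm:
  moves:
    - [0.015,[0.045,0.007,0.0],1.2]
    - [0.015,[0.09,0.013,0.0],2.4]
    - [0.015,[0.13,0.02,0],3.6]
    - [0.015,[0.175,0.026,0.005],4.8]
    - [0.015,[0.22,0.033,0.01],6]
    - [0.015,[0.265,0.04,0.015],7.2]
    - [0.015,[0.31,0.047,0.02],8.4]
    - [0.015,[0.355,0.053,0.025],9.6]
    - [0.015,[0.4,0.06,0.025],10.8]
    - [0.015,[0.445,0.066,0.025],12]
    - [0.015,[0.48,0.071,0.025],13.48]
    - [0.015,[0.506,0.075,0.025],13.48]

```text
t: 13.0
ee_pos: [410.2, 170.2, 193.8]
eef_rot: [-0.0, 0.97, 0.244, -0.002]
force: [0.7, 0.0, -0.1]
opening: 22.3
grip_force: 24.7
```

Request:
move_arm:
  moves:
    - [0.015,[0,0,0],0]
    - [0.015,[0,0,0],0]
    - [0.015,[0,0,0],0]

```text
t: 13.3
ee_pos: [411.8, 167.7, 194.9]
eef_rot: [0.0, 0.969, 0.245, -0.001]
force: [0.1, 0.4, -0.9]
opening: 22.1
grip_force: 24.7
```

Run:
```python
from h import *
s=arm.state();print(s["ee_pos"],s["opening"],go(W(RACK,[-205,0,195]),.496))
d=shot("wrist","w6"); import pickle; pickle.dump((d,s),open("w6.pkl","wb"))
tips=[W(RACK,[-54,y,246.5]) for y in (112.5,37.5,-37.5,-112.5)]; base=[W(RACK,[-9,y,215]) for y in (112.5,37.5,-37.5,-112.5)]
print(proj(d,tips).round(0).tolist(),proj(d,base).round(0).tolist())
```

```text
[411.81158016 167.68224157 194.87122275] 22.085925336561438 ([0.0005, -0.0011, -0.0001], np.float64(-0.0))
[[-744.0, -591.0], [-27.0, -504.0], [577.0, -503.0], [1290.0, -588.0]] [[-451.0, -704.0], [49.0, -648.0], [504.0, -648.0], [1002.0, -702.0]]
```

View pics/w6.png

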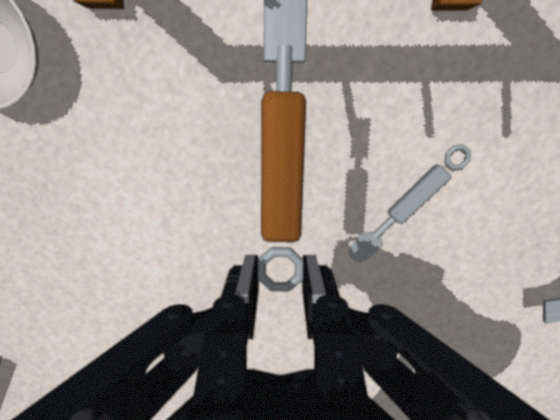

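Request:
move_arm:
  moves:
    - [0.015,[0.04,-0.001,0],0]
    - [0.015,[0.08,-0.001,0],0]
    - [0.015,[0.1,-0.001,0],0]
    - [0.015,[0.1,-0.001,0],0]
    - [0.015,[0.1,-0.001,-0.01],0]
    - [0.015,[0.1,-0.001,-0.02],0]
    - [0.015,[0.1,-0.001,-0.028],0]
    - [0.015,[0.1,-0.001,-0.036],0]

```text
t: 14.15
ee_pos: [499.4, 216.7, 233.2]
eef_rot: [0.0, 0.969, 0.245, 0.001]
force: [1.0, -0.2, -1.7]
opening: 22.4
grip_force: 24.6
```

Request:
move_arm:
  moves:
    - [0.015,[0,0,-0.008],0]
    - [0.015,[0,0,-0.016],0]
    - [0.015,[0,0,-0.024],0]
    - [0.015,[0,0,-0.032],0]
    - [0.015,[0,0,-0.04],0]
    - [0.015,[0,0,-0.048],0]
    - [0.015,[0,0,-0.056],0]
    - [0.015,[0,0,-0.064],0]
    - [0.015,[0,0,-0.064],0]

```text
t: 15.05
ee_pos: [500.2, 217.1, 297.4]
eef_rot: [0.0, 0.969, 0.246, 0.001]
force: [0.5, -0.9, -0.9]
opening: 22.4
grip_force: 24.6
```

Run:
```python
from h import *
s=arm.state();print(s["ee_pos"],s["opening"],go(W(RACK,[-105,0,295]),.496))
d=shot("wrist","w7")
```

```text
[500.17247127 217.10248708 297.43199544] 22.411297688814237 ([-0.0008, 0.0003, 0.0024], np.float64(0.0))
```

View pics/w7.png

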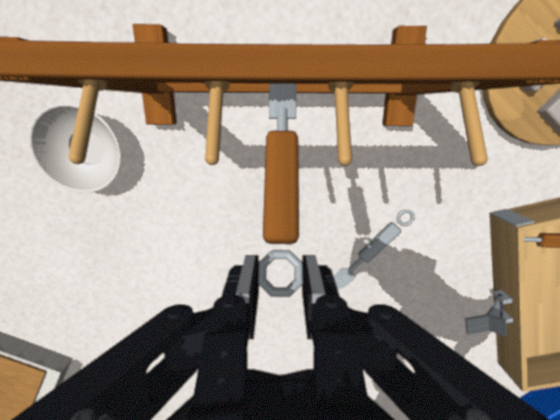

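Run:
```python
from h import *
import pickle
d=cams.get_image("wrist"); pickle.dump(d,open("w7.pkl","wb"))
from scipy.optimize import least_squares
ys=(112.5,37.5,-37.5,-112.5)
L=np.array([[-54.5,y,247] for y in ys]+[[-9,y,215] for y in ys])
uv=np.array([[76.5,160],[212,161],[344.5,162],[479.5,162],[93,83],[217,85],[342,85],[466,85]])
f=lambda p:(proj(d,R.from_euler('z',p[2]).apply(L)+[p[0],p[1],p[3]])-uv).ravel()
print((proj(d,[W(RACK,l) for l in L])-uv).round(1).tolist())
r=least_squares(f,[*RACK,0],x_scale=[10,10,.1,10]);print(r.x,r.fun.round(1))
# burnisher
print(at(d,405,216.5,7),at(d,345,278,7))
```

```text
[[0.5, 2.8], [2.0, 2.3], [4.7, 1.3], [6.5, 1.0], [0.8, -5.4], [2.4, -6.5], [1.6, -6.4], [3.0, -7.2]]
[ 5.90189815e+02  2.66923690e+02  4.90967233e-01 -2.81432311e+00] [ 1.1  3.3  0.3  3.4  0.6  3.1 -0.3  3.5  1.4 -3.7  1.1 -4.1 -1.7 -3.3
 -2.6 -3.4]
[522.49443493  28.61421881   7.        ] [397.88149321  49.79843294   7.        ]
```

Run:
```python
from h import *
import pickle
d=pickle.load(open("w7.pkl","rb"))
from scipy.optimize import least_squares
ys=(112.5,37.5,-37.5,-112.5)
L=np.array([[-54.8,y,244.3] for y in ys])
uv=np.array([[76.5,160],[212,161],[344.5,162],[479.5,162]])
f=lambda p:(proj(d,R.from_euler('z',p[2]).apply(L)+[p[0],p[1],0])-uv).ravel()
r=least_squares(f,RACK,x_scale=[10,10,.1]);print(r.x,r.fun.round(1))
# ring height along gripper axis in this view
s=arm.state();T=Rq(s["eef_rot"])
o,q=ray(d,280.5,273); o=T.inv().apply(o-s["ee_pos"]); q=T.inv().apply(q); print("ring",o+q*(19-o[2])/q[2])
```

```text
[5.91982350e+02 2.68173469e+02 4.91264852e-01] [-0.2  0.1 -0.4  0.1  0.5 -0.2  0.1  0.1]
ring [-1.20173795 -0.09536767 19.        ]
```

```bash
sed -i 's/^RACK=.*/RACK=(592,268,.4913)/' geo.py
python3 - <<'E'
from h import *
print(go(W(RACK,[-220,37.5,300]),.4913+np.pi),arm.state()["qpos"])
E
```

```text
([-0.1143, -0.0394, -0.0041], np.float64(-29.95)) [ 1.87837706e-01  5.29964066e-02  1.62667557e+00 -1.05191853e-05
  1.46173593e+00  1.26246478e+00]
```

Request:
move_arm:
  moves:
    - [0.015,[-0.03,0,0],0]
    - [0.015,[-0.07,-0.01,0],0]
    - [0.015,[-0.1,-0.03,-0.004],-1.4]
    - [0.015,[-0.114,-0.039,-0.004],-2.8]
    - [0.015,[-0.114,-0.039,-0.004],-4.2]
    - [0.015,[-0.114,-0.039,-0.004],-5.6]
    - [0.015,[-0.114,-0.039,-0.004],-7]
    - [0.015,[-0.114,-0.039,-0.004],-8.4]
    - [0.015,[-0.114,-0.039,-0.004],-9.8]
    - [0.015,[-0.114,-0.039,-0.004],-11.2]
    - [0.015,[-0.114,-0.039,-0.004],-12.6]
    - [0.015,[-0.114,-0.039,-0.004],-14]
  squeeze: 35

```text
t: 16.35
ee_pos: [380.6, 197.0, 299.4]
eef_rot: [-0.0, 0.554, 0.833, -0.0]
force: [0.3, -0.0, -0.0]
opening: 21.7
grip_force: 34.8
```

Request:
move_arm:
  moves:
    - [0.015,[0,0,0],-1.4]
    - [0.015,[0,0,0],-2.8]
    - [0.015,[0,0,0],-4.2]
    - [0.015,[0,0,0],-5.6]
    - [0.015,[0,0,0],-7]
    - [0.015,[0,0,0],-8.4]
    - [0.015,[0,0,0],-9.8]
    - [0.015,[0,0,0],-11.2]
    - [0.015,[0,0,0],-12.6]
    - [0.015,[0,0,0],-14]
    - [0.015,[0,0,0],-15.4]
    - [0.015,[0,0,0],-16]

```text
t: 17.55
ee_pos: [380.6, 197.0, 299.4]
eef_rot: [-0.0, -0.248, 0.969, 0.0]
force: [-0.6, 0.1, -0.7]
opening: 21.5
grip_force: 34.8
```

```bash
cat > hang.py <<'E'
from h import *
import sys
y=float(sys.argv[1]); dx,dy,dz=[float(v) for v in sys.argv[2:5]]  # ring in tool frame mm
for s_ in (85,60,28):
    ring=np.array([-9-s_*.819,y,215+s_*.5736]); tcp=ring+[dx,-dy,dz]
    print(s_,go(W(RACK,tcp),RACK[2]+np.pi))
E
python3 hang.py 37.5 0 -.6 19; python3 -c "
from h import *
s=arm.state();print(s['opening'],s['grip_force'],s['ee_pos'])"
```

```text
85 ([-0.1413, -0.0003, 0.0165], np.float64(0.09))
60 ([-0.1618, -0.0005, 0.0309], np.float64(0.09))
28 ([-0.188, -0.0008, 0.0492], np.float64(0.09))
21.54823529652123 34.75955734960735 [380.58940434 196.99711504 299.3633356 ]
```

Request:
move_arm:
  moves:
    - [0.015,[-0.04,0,0],0.1]
    - [0.015,[-0.08,0,0],0.1]
    - [0.015,[-0.12,0,0.008],0.1]
    - [0.015,[-0.141,0,0.0165],0.1]
    - [0.015,[-0.141,0,0.0165],0.1]
    - [0.015,[-0.141,0,0.0165],0.1]

```text
t: 18.15
ee_pos: [504.3, 264.0, 282.4]
eef_rot: [-0.001, -0.241, 0.971, -0.0]
force: [-0.1, -0.2, 0.1]
opening: 21.6
grip_force: 34.8
```

```bash
python3 - <<'E'
from h import *
d=shot("wrist","w8",(140,180,420,390),2.8); import pickle; pickle.dump(d,open("w8.pkl","wb"))
s=arm.state();print(s["ee_pos"],s["opening"])
for p in ([-54.8,37.5,244.3],[-54,37.5,246.5],[-9,37.5,215],[-9-85*.819,37.5,215+85*.5736]): print(((proj(d,W(RACK,p))[0]-[140,180])*2.8).round(0))
E
python3 hang.py 37.5 0 -.6 19
```

```text
[504.21457391 263.93609648 283.11683881] 21.37888234933579
[388. 320.]
[388. 330.]
[390. 405.]
[387. 271.]
85 ([-0.0007, 0.0003, 0.0004], np.float64(-0.05))
60 ([-0.0212, 0.0004, 0.0147], np.float64(-0.05))
28 ([-0.0474, 0.0005, 0.033], np.float64(-0.05))
```

View pics/w8.png

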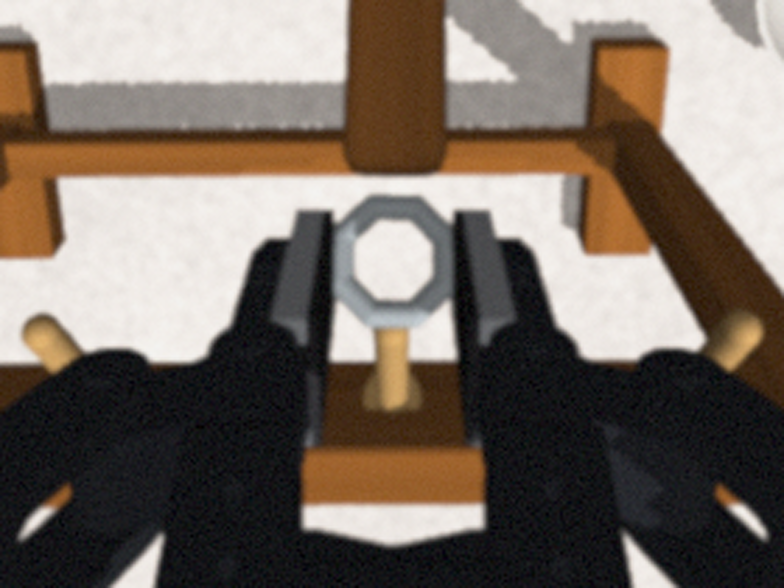

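Request:
move_arm:
  moves:
    - [0.015,[-0.006,0,0.0035],0]
    - [0.015,[-0.012,0,0.0075],0]
    - [0.015,[-0.018,0,0.0115],0]
    - [0.015,[-0.024,0,0.0157],0]
    - [0.015,[-0.03,0,0.02],0]
    - [0.015,[-0.036,0,0.0242],0]
    - [0.015,[-0.042,0,0.0285],0]
    - [0.015,[-0.048,0,0.0327],0]
    - [0.015,[-0.048,0,0.0327],0]

```text
t: 19.1
ee_pos: [547.4, 286.7, 249.5]
eef_rot: [-0.001, -0.241, 0.971, -0.0]
force: [0.1, 0.4, -0.5]
opening: 22.0
grip_force: 34.8
```

Run:
```python
from h import *
d=shot("wrist","w9",(140,180,420,390),2.8)
s=arm.state();print(s["ee_pos"],s["opening"],s["force"])
```

```text
[547.21439856 286.62340756 250.02881681] 21.446282673486152 [0.38735432 0.3018581  0.01557572]
```

View pics/w9.png

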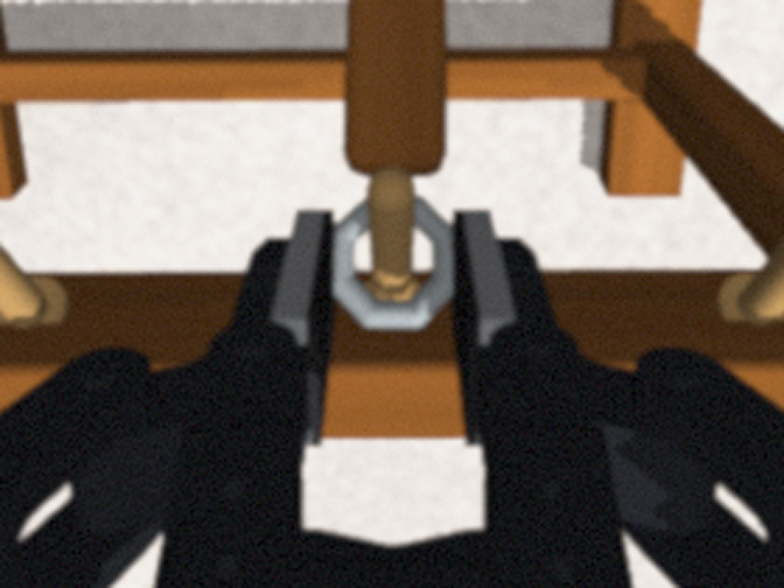

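Request:
move_arm:
  moves:
    - [0.045,[0,0,0],0]
    - [0.045,[0,0,0],0]
    - [0.045,[0,0,0],0]
    - [0.045,[0.015,0,-0.0105],0]
    - [0.045,[0.04,0,-0.028],0]
    - [0.045,[0.08,0,-0.056],0]
    - [0.045,[0.12,0,-0.08],0]
    - [0.045,[0.12,0,-0.08],0]
    - [0.045,[0.12,0,-0.08],0]

```text
t: 20.05
ee_pos: [441.1, 230.5, 331.8]
eef_rot: [0.002, -0.24, 0.971, 0.0]
force: [0.5, 0.7, -0.5]
opening: 45.2
grip_force: 0.0
```

Run:
```python
from h import *
print(go([623.6,-230.4,200],2.03))
w=cams.get_image("wrist"); t=cams.get_image("top"); s=cams.get_image("scene")
def crop(d,c,h,n):
    u,v=proj(d,c)[0].round().astype(int); f=d["frame"][max(0,v-h):v+h,max(0,u-h):u+h,::-1]; return cv2.resize(f,(n,n),interpolation=cv2.INTER_CUBIC)
o=np.hstack([cv2.resize(w["frame"][:,:,::-1],(400,300)),crop(s,W(RACK,[-30,0,200]),50,300)])
cv2.imwrite("pics/hung1.png",o)
# colour test: orange handle pixels at expected hang point in scene
```

```text
([0.0541, -0.4927, 0.132], np.float64(15.25))
```

View pics/hung1.png

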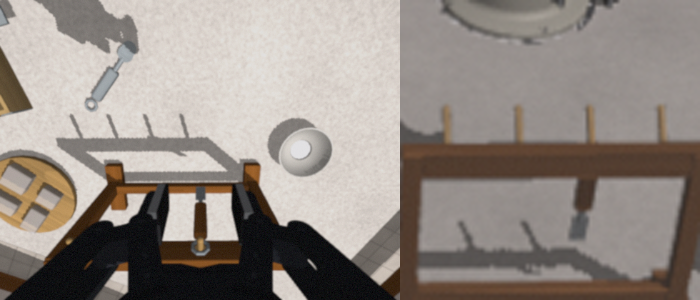

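Run:
```python
from h import *
w=cams.get_image("wrist")
E=at(w,91*1.4,103.5*1.4,7);T=at(w,130*1.4,42*1.4,7);H=at(w,102*1.4,87*1.4,7)
print(E,T,np.hypot(*(E-T)[:2]),np.arctan2(*(E-T)[[1,0]]),np.arctan2(*(E-H)[[1,0]]))
```

```text
[516.20685692  27.37579999   7.        ] [377.62552551  53.94094488   7.        ] 141.10454400449612 -0.18939596324925279 -0.2066681953751705
```

Request:
move_arm:
  moves:
    - [0.035,[0.005,-0.045,0.0],1.3]
    - [0.035,[0.01,-0.09,0.0],2.6]
    - [0.035,[0.015,-0.135,0],3.9]
    - [0.035,[0.02,-0.18,0.02],5.2]
    - [0.035,[0.025,-0.225,0.04],6.5]
    - [0.035,[0.03,-0.27,0.06],7.8]
    - [0.035,[0.035,-0.315,0.08],9.1]
    - [0.035,[0.04,-0.36,0.1],10.4]
    - [0.035,[0.045,-0.4,0.1],11.7]
    - [0.035,[0.05,-0.44,0.1],13]
    - [0.035,[0.054,-0.48,0.1],14.3]
    - [0.035,[0.054,-0.493,0.1],15.25]

```text
t: 21.45
ee_pos: [623.9, -234.5, 228.2]
eef_rot: [-0.001, 0.531, 0.847, -0.0]
force: [-0.7, 2.2, 0.1]
opening: 34.8
grip_force: 0.0
```

Request:
move_arm:
  moves:
    - [0.035,[0,0,0],0]
    - [0.035,[0,0,0],0]
    - [0.035,[0,0,0],0]

```text
t: 21.75
ee_pos: [623.3, -229.3, 229.9]
eef_rot: [-0.001, 0.526, 0.85, 0.0]
force: [0.0, -0.1, 0.5]
opening: 35.0
grip_force: 0.0
```

Run:
```python
from h import *
d=shot("wrist","w10"); import pickle; pickle.dump(d,open("w10.pkl","wb"))
print(go([623.6,-230.4,31],2.03),arm.state()["t"])
f=d["frame"].astype(int)
u,v=proj(d,[623.6,-230.4,14])[0]; print(u,v)
# grey steel mask near ring: low saturation vs plywood
sat=f.max(2)-f.min(2)
x0,y0=int(u)-30,int(v)-30; m=sat[y0:y0+60,x0:x0+60]<35
n,lab,st,c=cv2.connectedComponentsWithStats(m.astype(np.uint8))
for i in range(1,n):
    if st[i,4]>40: print(st[i]+[x0,y0,0,0,0],c[i]+[x0,y0])
```

```text
([-0.0013, -0.0002, 0.1992], np.float64(0.03)) 21.8
281.0867991916629 183.0640713198113
[269 172  23  22 280] [280.05714286 182.40714286]
```

Request:
move_arm:
  moves:
    - [0.038,[-0.001,0,0.04],0]
    - [0.038,[-0.001,0,0.08],0]
    - [0.038,[-0.001,0,0.12],0]
    - [0.038,[-0.001,0,0.155],0]
    - [0.038,[-0.001,0,0.18],0]
    - [0.038,[-0.001,0,0.193],0]
    - [0.038,[-0.001,0,0.199],0]
    - [0.038,[-0.001,0,0.199],0]
    - [0.038,[-0.001,0,0.199],0]

```text
t: 22.7
ee_pos: [625.1, -232.0, 33.5]
eef_rot: [0.002, 0.527, 0.85, 0.0]
force: [-0.1, -0.2, -0.2]
opening: 38.1
grip_force: 0.0
```

Request:
move_arm:
  moves:
    - [0.015,[0,0,0],0]
    - [0.015,[0,0,0],0]
    - [0.015,[0,0,0],0]
    - [0.015,[0,0,0],0]
    - [0.015,[0,0,0],0]
  squeeze: 25

```text
t: 23.2
ee_pos: [625.1, -232.3, 32.9]
eef_rot: [0.002, 0.528, 0.85, 0.0]
force: [2.4, -1.8, 4.9]
opening: 22.3
grip_force: 24.6
```

Request:
move_arm:
  moves:
    - [0.015,[0,0,-0.03],0]
    - [0.015,[0,0,-0.06],0]
    - [0.015,[0,0,-0.1],0]
    - [0.015,[0,0,-0.15],0]
    - [0.015,[0,0,-0.19],0]
    - [0.015,[0,0,-0.19],0]
    - [0.015,[0,0,-0.19],0]

```text
t: 23.9
ee_pos: [623.7, -231.5, 221.8]
eef_rot: [0.0, 0.527, 0.85, -0.0]
force: [-0.4, 0.1, -1.8]
opening: 22.9
grip_force: 24.6
```

```bash
cat > ring.py <<'E'
from h import *
def ring(save=None,zt=19):
    d=shot("wrist",save); s=arm.state(); T=Rq(s["eef_rot"]); f=d["frame"].astype(int)
    sat=f.max(2)-f.min(2); v=f.max(2)
    # inside of ring + handle stats
    g=f[245:300,255:305]; cv2.imwrite("pics/_r.png",cv2.resize(g[:,:,::-1].astype(np.uint8),None,fx=8,fy=8))
    m=(f[:,:,0]-f[:,:,2]>70)&(f[:,:,0]<200)&(f[:,:,1]<130)   # wooden orange handle
    ys,xs=np.nonzero(m[:262,230:330]); print("handle u",xs.mean()+230 if len(xs) else None,"v range",(ys.min(),ys.max()) if len(xs) else None, len(xs))
    h=m[:,230:330]; wid=[(r,int(h[r].sum())) for r in range(80,262,15)]; print("width by row",wid)
    print("open",s["opening"],"grip",s["grip_force"],"tcp",s["ee_pos"].round(1),"t",s["t"])
if __name__=="__main__": import sys; ring(sys.argv[1])
E
python3 ring.py w11
python3 - <<'E'
from h import *
print(go(W(RACK,[-205,0,195]),RACK[2]),arm.state()["qpos"][5])
E
```

```text
handle u 281.9209731276833 v range (np.int64(24), np.int64(260)) 6289
width by row [(80, 0), (95, 42), (110, 44), (125, 44), (140, 43), (155, 43), (170, 42), (185, 41), (200, 40), (215, 40), (230, 40), (245, 0), (260, 1)]
open 22.504381234063132 grip 24.641070440411568 tcp [ 622.9 -231.   219.8] t 23.95
([0.4544, -0.0112, 0.0261], np.float64(14.7)) -0.9960875950751332
```

Request:
move_arm:
  moves:
    - [0.015,[0.04,0,0.0],1.3]
    - [0.015,[0.08,0,0.0],2.6]
    - [0.015,[0.12,0,0],3.9]
    - [0.015,[0.16,0,0.005],5.2]
    - [0.015,[0.2,-0.002,0.01],6.5]
    - [0.015,[0.24,-0.003,0.015],7.8]
    - [0.015,[0.28,-0.005,0.02],9.1]
    - [0.015,[0.32,-0.006,0.026],10.4]
    - [0.015,[0.36,-0.008,0.026],11.7]
    - [0.015,[0.4,-0.01,0.026],13]
    - [0.015,[0.44,-0.011,0.026],14.3]
    - [0.015,[0.454,-0.011,0.026],14.7]

```text
t: 25.15
ee_pos: [408.8, 172.6, 192.6]
eef_rot: [-0.001, 0.97, 0.243, -0.003]
force: [0.7, 0.0, -0.3]
opening: 22.7
grip_force: 24.7
```

Request:
move_arm:
  moves:
    - [0.015,[0,0,0],0]
    - [0.015,[0,0,0],0]
    - [0.015,[0,0,0],0]

```text
t: 25.45
ee_pos: [412.6, 169.6, 194.7]
eef_rot: [0.0, 0.97, 0.243, -0.001]
force: [0.6, 0.5, -0.1]
opening: 22.8
grip_force: 24.7
```

```bash
python3 ring.py w12
python3 - <<'E'
from h import *
print(go(W(RACK,[-105,-8,195]),RACK[2]))
E
```

```text
handle u 280.8063553370786 v range (np.int64(92), np.int64(240)) 5696
width by row [(80, 0), (95, 38), (110, 41), (125, 40), (140, 40), (155, 39), (170, 39), (185, 38), (200, 37), (215, 37), (230, 36), (245, 0), (260, 0)]
open 22.885625813617345 grip 24.706095680594444 tcp [412.8 169.6 195. ] t 25.5
([0.0995, 0.0056, -0.0002], np.float64(-0.01))
```

Request:
move_arm:
  moves:
    - [0.015,[0.04,0.005,0],0]
    - [0.015,[0.08,0.005,0],0]
    - [0.015,[0.1,0.005,0],0]
    - [0.015,[0.1,0.005,0],0]
    - [0.015,[0.1,0.005,-0.01],0]
    - [0.015,[0.1,0.005,-0.02],0]
    - [0.015,[0.1,0.005,-0.028],0]
    - [0.015,[0.1,0.005,-0.036],0]

```text
t: 26.3
ee_pos: [503.1, 212.9, 233.0]
eef_rot: [0.0, 0.97, 0.243, 0.001]
force: [0.6, 0.3, -1.8]
opening: 22.8
grip_force: 24.6
```

Request:
move_arm:
  moves:
    - [0.015,[0,0,-0.008],0]
    - [0.015,[0,0,-0.016],0]
    - [0.015,[0,0,-0.024],0]
    - [0.015,[0,0,-0.032],0]
    - [0.015,[0,0,-0.04],0]
    - [0.015,[0,0,-0.048],0]
    - [0.015,[0,0,-0.056],0]
    - [0.015,[0,0,-0.062],0]
    - [0.015,[0,0,-0.062],0]

```text
t: 27.2
ee_pos: [503.7, 213.3, 294.9]
eef_rot: [0.0, 0.97, 0.243, 0.001]
force: [-0.3, -0.4, -0.1]
opening: 22.3
grip_force: 24.5
```

```bash
python3 ring.py w13
python3 - <<'E'
from h import *
print(go(W(RACK,[-220,-37.5,300]),RACK[2]+np.pi))
E
```

```text
handle u 279.23785166240407 v range (np.int64(47), np.int64(241)) 7429
width by row [(80, 55), (95, 0), (110, 0), (125, 0), (140, 29), (155, 31), (170, 31), (185, 31), (200, 32), (215, 33), (230, 33), (245, 0), (260, 0)]
open 21.78698779455809 grip 24.55436569606306 tcp [503.4 213.2 294.1] t 27.25
([-0.116, 0.031, -0.006], np.float64(30.0))
```

Request:
move_arm:
  moves:
    - [0.015,[-0.03,0,0],0]
    - [0.015,[-0.07,0.01,0],0]
    - [0.015,[-0.1,0.025,-0.006],-1.4]
    - [0.015,[-0.116,0.031,-0.006],-2.8]
    - [0.015,[-0.116,0.031,-0.006],-4.2]
    - [0.015,[-0.116,0.031,-0.006],-5.6]
    - [0.015,[-0.116,0.031,-0.006],-7]
    - [0.015,[-0.116,0.031,-0.006],-8.4]
    - [0.015,[-0.116,0.031,-0.006],-9.8]
    - [0.015,[-0.116,0.031,-0.006],-11.2]
    - [0.015,[-0.116,0.031,-0.006],-12.6]
    - [0.015,[-0.116,0.031,-0.006],-14]
  squeeze: 35

```text
t: 28.45
ee_pos: [415.4, 131.2, 299.2]
eef_rot: [-0.0, 0.556, 0.831, -0.0]
force: [0.5, -0.4, -0.6]
opening: 21.3
grip_force: 35.0
```

Request:
move_arm:
  moves:
    - [0.015,[0,0,0],-1.4]
    - [0.015,[0,0,0],-2.8]
    - [0.015,[0,0,0],-4.2]
    - [0.015,[0,0,0],-5.6]
    - [0.015,[0,0,0],-7]
    - [0.015,[0,0,0],-8.4]
    - [0.015,[0,0,0],-9.8]
    - [0.015,[0,0,0],-11.2]
    - [0.015,[0,0,0],-12.6]
    - [0.015,[0,0,0],-14]
    - [0.015,[0,0,0],-15.4]
    - [0.015,[0,0,0],-16]

```text
t: 29.65
ee_pos: [415.4, 131.2, 299.3]
eef_rot: [-0.0, -0.245, 0.969, 0.0]
force: [0.0, -0.0, -1.2]
opening: 21.6
grip_force: 35.0
```

```bash
python3 ring.py w14; python3 hang.py -37.5 1 -.6 19
```

```text
handle u 285.35593220338984 v range (np.int64(124), np.int64(224)) 295
width by row [(80, 0), (95, 0), (110, 0), (125, 24), (140, 7), (155, 0), (170, 0), (185, 0), (200, 1), (215, 0), (230, 0), (245, 0), (260, 0)]
open 21.745884795910595 grip 34.96754251420498 tcp [415.4 131.2 299.2] t 29.7
85 ([-0.1426, -0.0002, 0.0164], np.float64(0.05))
60 ([-0.1631, -0.0003, 0.0308], np.float64(0.05))
28 ([-0.1893, -0.0005, 0.0491], np.float64(0.05))
```

Request:
move_arm:
  moves:
    - [0.015,[-0.04,0,0],0.05]
    - [0.015,[-0.08,0,0],0.05]
    - [0.015,[-0.12,0,0.008],0.05]
    - [0.015,[-0.1425,0,0.0165],0.05]
    - [0.015,[-0.1425,0,0.0165],0.05]
    - [0.015,[-0.1425,0,0.0165],0.05]

```text
t: 30.3
ee_pos: [540.8, 198.3, 282.3]
eef_rot: [-0.001, -0.24, 0.971, 0.0]
force: [0.1, -0.6, 0.2]
opening: 21.5
grip_force: 35.0
```

```bash
cat > cmp.py <<'E'
from h import *
import pickle,sys
ref=pickle.load(open("w8.pkl","rb"))["frame"]; d=shot("wrist",sys.argv[1]); f=d["frame"]
for n,(x0,y0,x1,y1) in {"ring":(256,246,304,300),"peg":(270,296,292,330)}.items():
    r=cv2.matchTemplate(f[y0-15:y1+15,x0-15:x1+15],ref[y0:y1,x0:x1],cv2.TM_CCOEFF_NORMED); _,m,_,p=cv2.minMaxLoc(r); print(n,"shift px",p[0]-15,p[1]-15,"score",round(m,3))
E
python3 cmp.py w15; python3 hang.py -37.5 1 -.6 19
```

```text
ring shift px 0 0 score 0.99
peg shift px 0 -1 score 0.991
85 ([-0.0005, 0.0005, 0.0003], np.float64(-0.06))
60 ([-0.021, 0.0006, 0.0146], np.float64(-0.06))
28 ([-0.0472, 0.0008, 0.0329], np.float64(-0.06))
```

Identical to the first hang; proceed, release, retreat.

Request:
move_arm:
  moves:
    - [0.015,[-0.006,0,0.0035],0]
    - [0.015,[-0.012,0,0.0075],0]
    - [0.015,[-0.018,0,0.0115],0]
    - [0.015,[-0.024,0,0.0157],0]
    - [0.015,[-0.03,0,0.02],0]
    - [0.015,[-0.036,0,0.0242],0]
    - [0.015,[-0.042,0,0.0285],0]
    - [0.015,[-0.048,0,0.0327],0]
    - [0.015,[-0.048,0,0.0327],0]

```text
t: 31.25
ee_pos: [583.8, 221.0, 249.3]
eef_rot: [-0.001, -0.241, 0.971, 0.0]
force: [-0.3, 0.1, -1.4]
opening: 21.6
grip_force: 35.0
```

Run:
```python
from h import *
ref=cv2.imread("pics/w9.png"); shot("wrist","w16",(140,180,420,390),2.8); f=cv2.imread("pics/w16.png")
a,b,c,e=330,160,460,330
r=cv2.matchTemplate(f[b-20:e+20,a-20:c+20],ref[b:e,a:c],cv2.TM_CCOEFF_NORMED);print(cv2.minMaxLoc(r),arm.state()["force"])
```

```text
(0.12606829404830933, 0.9836283326148987, (0, 40), (20, 19)) [-0.17209217  0.45007081 -0.56261241]
```

Request:
move_arm:
  moves:
    - [0.045,[0,0,0],0]
    - [0.045,[0,0,0],0]
    - [0.045,[0,0,0],0]
    - [0.045,[0.015,0,-0.0105],0]
    - [0.045,[0.04,0,-0.028],0]
    - [0.045,[0.08,0,-0.056],0]
    - [0.045,[0.12,0,-0.08],0]
    - [0.045,[0.12,0,-0.08],0]
    - [0.045,[0.12,0,-0.08],0]

```text
t: 32.2
ee_pos: [477.6, 164.6, 331.6]
eef_rot: [0.002, -0.24, 0.971, -0.0]
force: [0.0, 0.4, -0.9]
opening: 44.9
grip_force: 0.0
```

Run:
```python
from h import *
print(go([516,27.5,140],-.19+np.pi),arm.state()["qpos"])
```

```text
([0.0306, -0.139, 0.1917], np.float64(6.45)) [ 9.22178570e-02 -7.00283106e-02  1.67952481e+00  1.22701023e-04
  1.52897756e+00 -1.96371563e+00]
```

Request:
move_arm:
  moves:
    - [0.045,[0.03,-0.05,0],1.3]
    - [0.045,[0.03,-0.1,0.03],2.6]
    - [0.045,[0.03,-0.139,0.07],3.9]
    - [0.045,[0.03,-0.139,0.1],5.2]
    - [0.045,[0.03,-0.139,0.12],6.45]
    - [0.045,[0.03,-0.139,0.12],6.45]
    - [0.045,[0.03,-0.139,0.12],6.45]
    - [0.045,[0.03,-0.139,0.12],6.45]

```text
t: 33.0
ee_pos: [517.0, 28.1, 211.9]
eef_rot: [0.001, 0.093, 0.996, -0.0]
force: [-0.2, -0.1, -0.5]
opening: 45.1
grip_force: 0.0
```

Run:
```python
from h import *
import pickle
w=cams.get_image("wrist"); t=cams.get_image("top"); s=cams.get_image("scene")
u,v=proj(w,[516,27.5,7])[0]; print(u,v,arm.state()["ee_pos"])
pickle.dump((w,arm.state()),open("w17.pkl","wb"))
def crop(d,c,h,n):
    u,v=proj(d,c)[0].round().astype(int); f=d["frame"][v-h:v+h,u-h:u+h,::-1]; return cv2.resize(f,(n,n),interpolation=cv2.INTER_CUBIC)
o=np.zeros((600,800,3),np.uint8)
o[:420,:560]=w["frame"][:,:,::-1]; o[:240,560:]=crop(s,W(RACK,[-30,0,180]),50,240); o[240:480,560:]=crop(s,W(CASE,[0,0,100]),60,240)
cv2.imwrite("pics/m17.png",o[:480])
```

```text
279.6765953003322 183.73205020618138 [516.80045297  28.07434876 211.98625067]
```

View pics/m17.png

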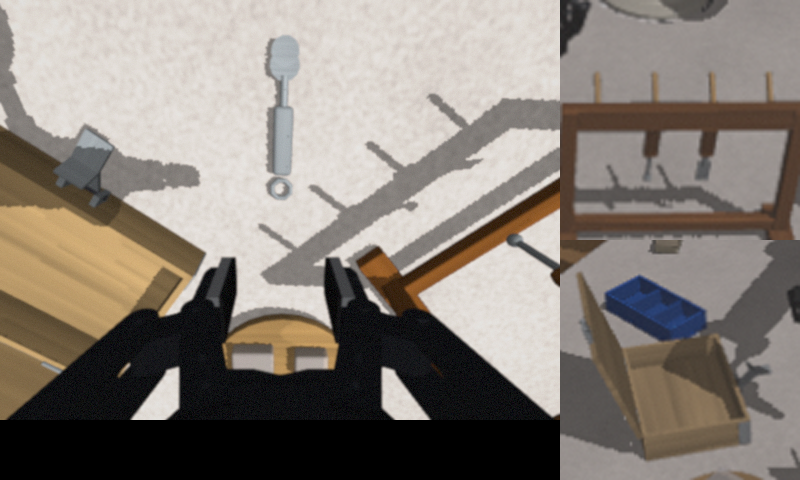

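Run:
```python
from h import *
import pickle; d,s=pickle.load(open("w17.pkl","rb"))
E,T,H=at(d,280,188,7),at(d,284.5,36,7),at(d,285,107,7)
print(E,np.hypot(*(E-T)[:2]),[np.arctan2(*(E-Q)[[1,0]]) for Q in (T,H)])
y=np.arctan2(*(E-T)[[1,0]])
print(go([E[0],E[1],25],y+np.pi))
```

```text
[520.77165447  26.95751837   7.        ] 146.29362003686958 [np.float64(-0.21504163166267729), np.float64(-0.2460596021133776)]
([-0.0036, -0.0004, 0.187], np.float64(0.26))
```

Request:
move_arm:
  moves:
    - [0.04,[-0.0036,0,0.04],0.35]
    - [0.04,[-0.0036,0,0.08],0.35]
    - [0.04,[-0.0036,0,0.12],0.35]
    - [0.04,[-0.0036,0,0.15],0.35]
    - [0.04,[-0.0036,0,0.173],0.35]
    - [0.04,[-0.0036,0,0.182],0.35]
    - [0.04,[-0.0036,0,0.186],0.35]
    - [0.04,[-0.0036,0,0.186],0.35]

```text
t: 33.95
ee_pos: [520.3, 27.1, 25.3]
eef_rot: [0.001, 0.113, 0.994, -0.0]
force: [-0.3, -0.3, -0.3]
opening: 40.0
grip_force: 0.0
```

Request:
move_arm:
  moves:
    - [0.015,[0,0,0],0]
    - [0.015,[0,0,0],0]
    - [0.015,[0,0,0],0]
    - [0.015,[0,0,0],0]
    - [0.015,[0,0,0],0]
  squeeze: 25

```text
t: 34.45
ee_pos: [520.9, 26.9, 25.5]
eef_rot: [0.002, 0.113, 0.994, -0.0]
force: [2.2, -0.4, 5.2]
opening: 22.5
grip_force: 24.5
```

Request:
move_arm:
  moves:
    - [0.015,[0,0,-0.03],0]
    - [0.015,[0,0,-0.06],0]
    - [0.015,[0,0,-0.1],0]
    - [0.015,[0,0,-0.14],0]
    - [0.015,[0,0,-0.17],0]
    - [0.015,[0,0,-0.17],0]
    - [0.015,[0,0,-0.17],0]

```text
t: 35.15
ee_pos: [518.9, 27.2, 193.9]
eef_rot: [-0.0, 0.113, 0.994, -0.0]
force: [-0.3, 0.2, -0.4]
opening: 22.7
grip_force: 24.7
```

```bash
python3 cmp.py w18
python3 - <<'E'
from h import *
s=arm.state(); a=cv2.imread("pics/w12.png"); b=cv2.imread("pics/w18.png")
x0,y0,x1,y1=256,244,304,298
r=cv2.matchTemplate(b[y0-15:y1+15,x0-15:x1+15],a[y0:y1,x0:x1],cv2.TM_CCOEFF_NORMED); print(cv2.minMaxLoc(r))
print(s["opening"],s["grip_force"],s["ee_pos"],s["qpos"],go(W(RACK,[-215,-10,195]),RACK[2]))
f=b[60:250:20,230:330].astype(int); print([''.join('#' if v<175 else '.' for v in row.mean(1)[::3]) for row in f])
E
```

```text
ring shift px 0 4 score 0.655
peg shift px -11 3 score 0.58
(-0.12167210131883621, 0.7009614706039429, (27, 30), (14, 21))
22.589298805792215 24.65661495923996 [518.18569389  27.32271746 192.62312137] [-1.80458543e-01  7.08266603e-02  1.81609296e+00 -6.16997815e-05
  1.25800734e+00 -1.52482733e+00] ([0.1375, 0.1022, -0.0019], np.float64(23.15))
['..............###...#.............', '...............##.................', '..............###..##.............', '..........###...........#.........', '..........###..........##.........', '..........###...........#.........', '..........###..........#..........', '..........#####........#........##', '..........####.........#..........', '..........####.........#......####']
```

Request:
move_arm:
  moves:
    - [0.015,[0.04,0.03,0],0]
    - [0.015,[0.08,0.06,0],0]
    - [0.015,[0.11,0.08,-0.002],1.3]
    - [0.015,[0.1375,0.102,-0.002],2.7]
    - [0.015,[0.1375,0.102,-0.002],4.1]
    - [0.015,[0.1375,0.102,-0.002],5.5]
    - [0.015,[0.1375,0.102,-0.002],6.9]
    - [0.015,[0.1375,0.102,-0.002],8.3]
    - [0.015,[0.1375,0.102,-0.002],9.7]
    - [0.015,[0.1375,0.102,-0.002],11.1]
    - [0.015,[0.1375,0.102,-0.002],12.5]
    - [0.015,[0.1375,0.102,-0.002],13.9]

```text
t: 36.4
ee_pos: [406.6, 157.2, 193.8]
eef_rot: [-0.002, 0.747, 0.664, -0.002]
force: [-0.5, -0.3, -1.2]
opening: 22.2
grip_force: 24.7
```

Request:
move_arm:
  moves:
    - [0.015,[0,0,0],1.4]
    - [0.015,[0,0,0],2.8]
    - [0.015,[0,0,0],4.2]
    - [0.015,[0,0,0],5.6]
    - [0.015,[0,0,0],7]
    - [0.015,[0,0,0],8.4]
    - [0.015,[0,0,0],9.25]
    - [0.015,[0,0,0],9.25]
    - [0.015,[0,0,0],9.25]

```text
t: 37.3
ee_pos: [407.2, 157.3, 194.8]
eef_rot: [-0.0, 0.97, 0.244, -0.002]
force: [0.8, -0.5, -0.8]
opening: 22.6
grip_force: 24.7
```

Run:
```python
from h import *
s=arm.state(); a=cv2.imread("pics/w6.png"); d=shot("wrist","w19"); b=cv2.imread("pics/w19.png")
x0,y0,x1,y1=256,244,304,298
r=cv2.matchTemplate(b[y0-15:y1+15,x0-15:x1+15],a[y0:y1,x0:x1],cv2.TM_CCOEFF_NORMED); print(cv2.minMaxLoc(r))
print(s["opening"],s["grip_force"],s["ee_pos"],go(W(RACK,[-105,0,195]),RACK[2]))
```

```text
(-0.14040419459342957, 0.9261074066162109, (30, 9), (15, 22))
22.60384790458986 24.71770863980055 [407.24145462 157.2774036  194.76222295] ([0.1099, -0.0104, -0.0001], np.float64(0.01))
```

Request:
move_arm:
  moves:
    - [0.015,[0,0.04,0],0]
    - [0.015,[0,0.077,0],0]
    - [0.015,[0.03,0.077,0],0]
    - [0.015,[0.07,0.077,0],0]
    - [0.015,[0.11,0.077,0],0]
    - [0.015,[0.11,0.077,0],0]
    - [0.015,[0.11,0.077,0],0]
    - [0.015,[0.11,0.077,-0.01],0]
    - [0.015,[0.11,0.077,-0.02],0]
    - [0.015,[0.11,0.077,-0.028],0]
    - [0.015,[0.11,0.077,-0.036],0]

```text
t: 38.45
ee_pos: [541.7, 141.2, 234.1]
eef_rot: [0.0, 0.97, 0.243, 0.001]
force: [0.1, -0.3, -0.9]
opening: 22.6
grip_force: 24.8
```

Request:
move_arm:
  moves:
    - [0.015,[0,0,-0.008],0]
    - [0.015,[0,0,-0.016],0]
    - [0.015,[0,0,-0.024],0]
    - [0.015,[0,0,-0.032],0]
    - [0.015,[0,0,-0.04],0]
    - [0.015,[0,0,-0.048],0]
    - [0.015,[0,0,-0.056],0]
    - [0.015,[0,0,-0.064],0]
    - [0.015,[0,0,-0.064],0]

```text
t: 39.35
ee_pos: [542.3, 141.4, 298.1]
eef_rot: [0.0, 0.97, 0.243, 0.001]
force: [0.2, -0.0, -0.4]
opening: 22.4
grip_force: 24.6
```

Run:
```python
from h import *
s=arm.state(); a=cv2.imread("pics/w7.png"); d=shot("wrist","w20"); b=cv2.imread("pics/w20.png")
for x0,y0,x1,y1 in ((256,246,304,300),(190,140,230,165)):
    r=cv2.matchTemplate(b[y0-15:y1+15,max(0,x0-60):x1+60],a[y0:y1,x0:x1],cv2.TM_CCOEFF_NORMED); print(cv2.minMaxLoc(r))
print(s["opening"],s["grip_force"],s["ee_pos"],go(W(RACK,[-225,-112.5,300]),RACK[2]+np.pi))
```

```text
(-0.27627915143966675, 0.910336434841156, (16, 25), (60, 23))
(-0.678341805934906, 0.5961647629737854, (120, 21), (4, 22))
22.4499833396122 24.63357836008072 [542.29304626 141.38204116 298.07318398] ([-0.1212, 0.0245, -0.0029], np.float64(30.0))
```

Run:
```python
import cv2,numpy as np
b=cv2.imread("pics/w20.png"); a=cv2.imread("pics/w7.png")
f=b.astype(int).mean(2)
for r in range(75,260,12): print(r,''.join('%x'%int(v//16) for v in f[r,240:324:2]))
```

```text
75 555555555555555555555555555555555555555555
87 555555555666666656566656665656655543344555
99 888888888876666666666666666667777888879aaa
111 eeeeeeeeeeeeeeeedabbb97bedddeeeeeeeeec9aaa
123 eeeeeeeeeeeeeeeeebbbb98addeeddeeeeeeec8aaa
135 eeeeeeeeeeeeeecb99bbb97beededdddeeeeed99aa
147 9998a99a99899abbbbbbbbbbaa977a99a9989989aa
159 8888888888889abbbbbbbbbaba97688888888889aa
171 ddeeededcc989abbbbbbbbbaaa978eeeeeecca889b
183 edeeedeeeeecabbbbbbbbbbbaa988deeeeeeeeea89
195 deedeedeeeecaabbbbbbbbbbbaa87ceeeeeeeeeeb8
207 eeeeeeeeeddcaabbbbbbbbbbaaa87beeeeeeeeeeee
219 dddeeeeeeedbaabbbbbbbbbaaaa97aeeeeeeeeeeee
231 eeeeedeeeedaabbbbbbbbbbbaaa979deeddeeedeee
243 eddeeeeeeedaaabbbbbbbbbbaaa97addeeeeeeeeee
255 dec888877beeeeddeeeeedddddddeeeb678888ceee
```

Request:
move_arm:
  moves:
    - [0.015,[-0.03,0,0],0]
    - [0.015,[-0.07,0.01,0],0]
    - [0.015,[-0.11,0.02,-0.003],-1.4]
    - [0.015,[-0.121,0.0245,-0.003],-2.8]
    - [0.015,[-0.121,0.0245,-0.003],-4.2]
    - [0.015,[-0.121,0.0245,-0.003],-5.6]
    - [0.015,[-0.121,0.0245,-0.003],-7]
    - [0.015,[-0.121,0.0245,-0.003],-8.4]
    - [0.015,[-0.121,0.0245,-0.003],-9.8]
    - [0.015,[-0.121,0.0245,-0.003],-11.2]
    - [0.015,[-0.121,0.0245,-0.003],-12.6]
    - [0.015,[-0.121,0.0245,-0.003],-14]
  squeeze: 35

```text
t: 40.6
ee_pos: [446.3, 62.7, 299.0]
eef_rot: [-0.0, 0.556, 0.831, -0.0]
force: [0.4, 0.2, -0.7]
opening: 21.7
grip_force: 34.8
```

Request:
move_arm:
  moves:
    - [0.015,[0,0,0],-1.4]
    - [0.015,[0,0,0],-2.8]
    - [0.015,[0,0,0],-4.2]
    - [0.015,[0,0,0],-5.6]
    - [0.015,[0,0,0],-7]
    - [0.015,[0,0,0],-8.4]
    - [0.015,[0,0,0],-9.8]
    - [0.015,[0,0,0],-11.2]
    - [0.015,[0,0,0],-12.6]
    - [0.015,[0,0,0],-14]
    - [0.015,[0,0,0],-15.4]
    - [0.015,[0,0,0],-16]

```text
t: 41.8
ee_pos: [446.4, 62.7, 299.0]
eef_rot: [-0.0, -0.245, 0.969, 0.0]
force: [-0.5, -1.1, -1.3]
opening: 21.5
grip_force: 34.8
```

```bash
python3 cmp.py w21; python3 hang.py -112.5 -3 -.6 19;python3 -c "
from h import *
s=arm.state();print(s['ee_pos'],s['opening'],s['grip_force'])"
```

```text
ring shift px 0 7 score 0.725
peg shift px -10 -15 score 0.637
85 ([-0.1436, -0.0003, 0.0163], np.float64(0.05))
60 ([-0.1641, -0.0004, 0.0306], np.float64(0.05))
28 ([-0.1903, -0.0005, 0.049], np.float64(0.05))
[446.37742962  62.73710393 299.06657038] 21.912475248836138 34.809796661138535
```

Request:
move_arm:
  moves:
    - [0.015,[-0.04,0,0],0.05]
    - [0.015,[-0.08,0,0],0.05]
    - [0.015,[-0.12,0,0.008],0.05]
    - [0.015,[-0.1435,0,0.0165],0.05]
    - [0.015,[-0.1435,0,0.0165],0.05]
    - [0.015,[-0.1435,0,0.0165],0.05]

```text
t: 42.45
ee_pos: [572.7, 130.4, 282.1]
eef_rot: [-0.001, -0.24, 0.971, 0.0]
force: [-0.2, -0.6, -0.5]
opening: 21.6
grip_force: 34.8
```

```bash
python3 cmp.py w22; python3 hang.py -112.5 -3 -.6 19
```

```text
ring shift px 0 8 score 0.819
peg shift px 0 4 score 0.942
85 ([-0.0005, 0.0005, -0.0], np.float64(-0.06))
60 ([-0.021, 0.0006, 0.0143], np.float64(-0.06))
28 ([-0.0472, 0.0008, 0.0327], np.float64(-0.06))
```

Request:
move_arm:
  moves:
    - [0.015,[-0.006,0,0.0037],0]
    - [0.015,[-0.012,0,0.0077],0]
    - [0.015,[-0.018,0,0.0117],0]
    - [0.015,[-0.024,0,0.0159],0]
    - [0.015,[-0.03,0,0.02],0]
    - [0.015,[-0.036,0,0.0242],0]
    - [0.015,[-0.042,0,0.0285],0]
    - [0.015,[-0.048,0,0.0327],0]
    - [0.015,[-0.048,0,0.0327],0]

```text
t: 43.4
ee_pos: [615.6, 153.1, 249.1]
eef_rot: [-0.001, -0.241, 0.971, 0.0]
force: [-0.1, 0.8, -0.8]
opening: 21.9
grip_force: 35.0
```

Run:
```python
from h import *
ref=cv2.imread("pics/w9.png"); shot("wrist","w23",(140,180,420,390),2.8); f=cv2.imread("pics/w23.png")
for a,b,c,e in ((330,190,460,330),(366,160,420,300)):
    r=cv2.matchTemplate(f[b-30:e+30,a-30:c+30],ref[b:e,a:c],cv2.TM_CCOEFF_NORMED);m=cv2.minMaxLoc(r);print(m[1],m[3])
print(arm.state()["force"])
g=f.astype(int)
for r in range(170,345,12): print(r,' '.join('%02x%02x'%(g[r,c,2],g[r,c,0]) for c in range(320,470,12)))
```

```text
0.8375532627105713 (30, 52)
0.722678005695343 (30, 47)
[ 0.23609699 -0.11891587 -0.30912034]
170 a42f a531 615a 656d 6871 6b71 6c74 6c73 6a70 646a 6366 f1e8 eee5
182 a72d a42c 734f 656b 686f 696e 6462 686e 646c 656a 8b88 eee6 f3ec
194 a832 a72f 9336 6667 5553 6c36 753d 6935 515c 6162 dbce f5ed efe7
206 c9aa cfb1 e3cb efe7 9c82 7d42 8442 783c d6c5 f0e8 eee4 f0e9 e4da
218 3b3f 877e ede3 efe6 816d 793c 7f41 773b 9f92 ede4 f2ea c0b2 2b2f
230 3334 7f77 eee6 9f98 5d52 6934 6b34 6631 645e 8884 f1e8 bfb1 2424
242 292d 897f 9692 858f 6257 6536 6e36 6636 635e 6a71 7b7c b5aa 1a1a
254 1317 3032 8b93 b7c1 9a8c 6634 6c36 6430 c6b6 686c 6a6e 4548 0b0c
266 1414 444b 97a0 d9d3 d9c7 6331 6a36 6531 ece2 e6da 6268 4a4d 0e0e
278 0e12 4a50 96a1 d3c8 e0d0 a351 6d34 6531 e9d8 e7da 6368 4f55 100a
290 1113 494e 98a0 5448 4313 a24e ce67 d067 4a18 3d18 6368 4a4e 1413
302 0e0b 5056 8e96 4944 723b 763c 944a 7235 7a3b 4634 5f69 535a 0707
314 090a 5d62 9aa5 7e86 6244 9c4e bc5f cd64 6d42 666c 7b82 7e88 0f0e
326 1111 2515 868c 9ba6 7c84 6258 6658 6658 6970 a3ad aeb9 361b 130f
338 1112 3516 4114 8891 9aa5 a2ae a3ac a1af aab6 b7c2 482c 3c13 1213
```

Request:
move_arm:
  moves:
    - [0.045,[0,0,0],0]
    - [0.045,[0,0,0],0]
    - [0.045,[0,0,0],0]
    - [0.045,[0.015,0,-0.0105],0]
    - [0.045,[0.04,0,-0.028],0]
    - [0.045,[0.08,0,-0.056],0]
    - [0.045,[0.12,0,-0.08],0]
    - [0.045,[0.12,0,-0.08],0]
    - [0.045,[0.12,0,-0.08],0]

```text
t: 44.35
ee_pos: [509.5, 96.5, 331.4]
eef_rot: [0.001, -0.24, 0.971, -0.0]
force: [0.7, 0.4, 0.3]
opening: 44.6
grip_force: 0.0
```

Run:
```python
from h import *
import pickle
d=shot("wrist","w24")
# ring + handle expected positions for 3 hung tools in this view: check ring/handle colour
for n,y in (("p2",37.5),("p3",-37.5),("p4",-112.5),("p1",112.5)):
    for z in (200,160,110):
        u,v=proj(d,W(RACK,[-16,y,z]))[0]; 
        print(n,z,(round(u),round(v)),d["frame"][int(v),int(u)].tolist() if 0<=u<560 and 0<=v<420 else None)
s=cams.get_image("scene")
for n,y in (("p2",37.5),("p3",-37.5),("p4",-112.5),("p1",112.5)):
    print(n,[s["frame"][int(v),int(u)].tolist() for u,v in proj(s,[W(RACK,[-16,y,z]) for z in (180,160,145)])])
# lid angle: hinge +150 lid. target for lid push
print(go(W(CASE,[95+170*np.sin(.25)+60,0,56+170*np.cos(.25)+120]),-.823+np.pi),arm.state()["t"])
```

```text
p2 200 (431, 336) [26, 18, 29]
p2 160 (414, 311) [14, 7, 18]
p2 110 (398, 285) [224, 219, 212]
p3 200 (355, 336) [10, 15, 15]
p3 160 (347, 311) [17, 17, 19]
p3 110 (339, 286) [59, 60, 61]
p4 200 (280, 336) [103, 80, 49]
p4 160 (280, 311) [73, 75, 77]
p4 110 (280, 286) [68, 69, 72]
p1 200 (508, 337) [221, 214, 206]
p1 160 (483, 311) [215, 205, 201]
p1 110 (458, 286) [221, 214, 206]
p2 [[87, 65, 49], [68, 53, 43], [69, 53, 43]]
p3 [[81, 60, 47], [68, 53, 42], [69, 52, 43]]
p4 [[83, 61, 50], [75, 75, 75], [75, 75, 76]]
p1 [[81, 60, 47], [156, 150, 147], [155, 148, 145]]
([0.0728, -0.5051, -0.0118], np.float64(12.5)) 44.45
```

Request:
move_arm:
  moves:
    - [0.0,[0.006,-0.042,-0.02],1.1]
    - [0.0,[0.012,-0.085,-0.03],2.2]
    - [0.0,[0.018,-0.13,-0.03],3.3]
    - [0.0,[0.025,-0.17,-0.03],4.4]
    - [0.0,[0.03,-0.215,-0.03],5.5]
    - [0.0,[0.037,-0.26,-0.03],6.6]
    - [0.0,[0.043,-0.3,-0.03],7.7]
    - [0.0,[0.05,-0.345,-0.03],8.8]
    - [0.0,[0.056,-0.39,-0.03],9.9]
    - [0.0,[0.062,-0.43,-0.03],11]
    - [0.0,[0.068,-0.475,-0.03],12]
    - [0.0,[0.073,-0.505,-0.03],12.5]

```text
t: 45.65
ee_pos: [681.2, -386.4, 356.1]
eef_rot: [-0.002, 0.402, 0.916, 0.0]
force: [0.5, -0.4, -0.3]
opening: 0.1
grip_force: 0.0
```

Request:
move_arm:
  moves:
    - [0.0,[0,0,0],0]
    - [0.0,[0,0,0],0]
    - [0.0,[0,0,0],0]

```text
t: 45.95
ee_pos: [681.1, -382.6, 359.5]
eef_rot: [-0.0, 0.399, 0.917, 0.0]
force: [0.5, 0.8, -0.8]
opening: 0.0
grip_force: 0.0
```

Run:
```python
from h import *
print(go(W(CASE,[195,0,228]),-.823+np.pi),arm.state()["ee_pos"])
p0=None
for a in (1.5,1.4,1.3,1.2,1.1,1.0,.9,.8,.7,.6,.5,.4,.3,.2,.1,0):
    x=95-150*np.cos(a)+10*np.sin(a)+11; z=56+150*np.sin(a)+10*np.cos(a)+22
    print(a,"tool dx",round(195-x),"dz",round(228-z))
```

```text
([0.0012, -0.0009, 0.1315], np.float64(0.02)) [ 681.09594466 -382.60218507  359.52200165]
1.5 tool dx 90 dz 0
1.4 tool dx 105 dz 0
1.3 tool dx 119 dz 3
1.2 tool dx 134 dz 7
1.1 tool dx 148 dz 12
1.0 tool dx 162 dz 18
0.9 tool dx 174 dz 26
0.8 tool dx 186 dz 35
0.7 tool dx 197 dz 46
0.6 tool dx 207 dz 57
0.5 tool dx 216 dz 69
0.4 tool dx 223 dz 82
0.3 tool dx 229 dz 96
0.2 tool dx 234 dz 110
0.1 tool dx 237 dz 125
0 tool dx 239 dz 140
```

Request:
move_arm:
  moves:
    - [0.0,[0,0,0.045],0]
    - [0.0,[0,0,0.09],0]
    - [0.0,[0,0,0.131],0]
    - [0.0,[0,0,0.131],0]
    - [0.0,[0.02,0,0.131],0]
    - [0.0,[0.035,0,0.131],0]
    - [0.0,[0.05,0,0.131],0]
    - [0.0,[0.065,0,0.131],0]
    - [0.0,[0.08,0,0.131],0]
    - [0.0,[0.09,0,0.131],0]
    - [0.0,[0.09,0,0.131],0]

```text
t: 47.05
ee_pos: [620.4, -317.3, 234.0]
eef_rot: [0.003, 0.399, 0.917, -0.001]
force: [0.2, -0.8, 0.8]
opening: -0.1
grip_force: 0.0
```

Request:
move_arm:
  moves:
    - [0.0,[0.015,0,0],0]
    - [0.0,[0.029,0,0.003],0]
    - [0.0,[0.044,0,0.007],0]
    - [0.0,[0.058,0,0.012],0]
    - [0.0,[0.072,0,0.018],0]
    - [0.0,[0.084,0,0.026],0]
    - [0.0,[0.096,0,0.035],0]
    - [0.0,[0.107,0,0.046],0]
    - [0.0,[0.117,0,0.057],0]
    - [0.0,[0.126,0,0.069],0]
    - [0.0,[0.133,0,0.082],0]
    - [0.0,[0.139,0,0.096],0]

```text
t: 48.25
ee_pos: [525.7, -216.1, 134.1]
eef_rot: [0.001, 0.4, 0.917, -0.0]
force: [0.3, 0.5, 0.4]
opening: 0.0
grip_force: 0.6
```

Request:
move_arm:
  moves:
    - [0.0,[0.005,0,0.014],0]
    - [0.0,[0.008,0,0.027],0]
    - [0.0,[0.009,0,0.036],0]
    - [0.0,[0.01,0,0.043],0]
    - [0.0,[0.01,0,0.046],0]
    - [0.0,[0.01,0,0.046],0]

```text
t: 48.85
ee_pos: [517.8, -208.4, 88.4]
eef_rot: [-0.001, 0.4, 0.917, 0.0]
force: [-6.2, 4.3, 12.8]
opening: -0.0
grip_force: 6.4
```

Request:
move_arm:
  moves:
    - [0.0,[0,0,-0.03],0]
    - [0.045,[0.03,0,-0.06],0]
    - [0.045,[0.08,0,-0.06],0]
    - [0.045,[0.11,0,-0.06],0]
    - [0.045,[0.11,0,-0.06],0]
    - [0.045,[0.11,0,-0.06],0]

```text
t: 49.45
ee_pos: [443.6, -128.2, 147.4]
eef_rot: [0.001, 0.4, 0.917, -0.0]
force: [1.0, 0.7, -0.0]
opening: 45.2
grip_force: 0.0
```

Run:
```python
from h import *
d=shot("wrist","w25")
print(go([441.8,-124.8,54.4],-.823+np.pi),go([468.9,-154,91.8]),arm.state()["ee_pos"])
f=d["frame"].astype(int); sat=f.max(2)-f.min(2)
u,v=proj(d,[441.8,-124.8,50])[0]; print("tab px",u,v)
g=f.mean(2)
for r in range(int(v)-50,int(v)+70,8): print(r,''.join('#' if sat[r,c]<22 and g[r,c]<200 else ('w' if sat[r,c]>50 else '.') for c in range(int(u)-60,int(u)+60,2)))
for a in (0,.1,.2):
    P=[W(CASE,[95-190*np.cos(a)+10*np.sin(a),y,56+190*np.sin(a)+10*np.cos(a)]) for y in (138,-138)]; print(a,proj(d,P).round(0).tolist())
```

```text
([0.0047, 0.001, 0.0932], np.float64(-0.0)) ([-0.0352, 0.001, 0.0559], 0) [ 444.11643897 -128.77541443  147.64457639]
tab px 282.70580647663775 215.15515689796828
165 .....................................###....................
173 .............................#.......................#......
181 ............................#...............####............
189 .................................#..#.....................##
197 ................................##................#........#
205 .......#################################.......####...##....
213 .......################################.....................
221 ......##################################..###....####..#.#..
229 ........###############################.......##........##..
237 .#.####################################.....................
245 ##########################################......#####.#....#
253 #########################################..#################
261 ########..........########################..........########
269 ########..........#####...............#####.........########
277 ########..........####..w.............#####........#########
0 [[463.0, 297.0], [100.0, 297.0]]
0.1 [[478.0, 316.0], [85.0, 315.0]]
0.2 [[495.0, 340.0], [69.0, 339.0]]
```

Request:
move_arm:
  moves:
    - [0.045,[0.0047,0.001,0.04],0]
    - [0.045,[0.0047,0.001,0.075],0]
    - [0.045,[0.0047,0.001,0.093],0]
    - [0.045,[0.0047,0.001,0.093],0]
    - [0.015,[0.0047,0.001,0.093],0]
    - [0.015,[0.0047,0.001,0.093],0]
    - [0.015,[0.0047,0.001,0.093],0]
    - [0.015,[0.0047,0.001,0.093],0]
  squeeze: 40

```text
t: 50.3
ee_pos: [442.2, -124.9, 55.5]
eef_rot: [0.002, 0.4, 0.916, -0.0]
force: [1.8, -3.2, -0.9]
opening: 24.9
grip_force: 39.4
```

Request:
move_arm:
  moves:
    - [0.015,[-0.003,0,-0.0075],0]
    - [0.015,[-0.007,0,-0.0145],0]
    - [0.015,[-0.012,0,-0.021],0]
    - [0.015,[-0.018,0,-0.026],0]
    - [0.015,[-0.025,0,-0.031],0]
    - [0.015,[-0.032,0,-0.035],0]
    - [0.015,[-0.04,0,-0.037],0]
    - [0.015,[-0.043,0,-0.037],0]
    - [0.015,[-0.045,0,-0.037],0]
    - [0.015,[-0.045,0,-0.037],0]

```text
t: 51.3
ee_pos: [470.4, -155.4, 91.5]
eef_rot: [-0.003, 0.4, 0.917, 0.001]
force: [-4.8, 7.9, 4.5]
opening: 24.6
grip_force: 45.6
```

Run:
```python
from h import *
print(go([468.9,-154,91.8]),arm.state())
```

```text
([0.002, -0.0001, -0.0003], 0) {'t': 51.3, 'qpos': array([-5.64255757e-01,  1.53673790e-01,  1.94877829e+00,  1.37242563e-03,
        1.04510898e+00, -1.31282182e+00]), 'joint_velocities': array([ 0.00047762, -0.00284468,  0.00491908, -0.00430695, -0.00322737,
       -0.00124018]), 'effort': array([ -3.41203049, -34.56809163, -32.16382742,  -1.19345952,
        -3.0304639 ,   0.11958498]), 'ee_pos': array([ 470.37024467, -155.40064869,   91.49423591]), 'eef_rot': array([-0.00285889,  0.39994719,  0.91653313,  0.00104081]), 'force': array([-4.79791646,  7.88420475,  4.54701703]), 'moment': array([1.68692269, 1.10556484, 0.12278202]), 'grip_force': 45.61339944772044, 'opening': 24.633094307649714}
```

Request:
move_arm:
  moves:
    - [0.015,[-0.002,0,0.0],0]
    - [0.015,[-0.002,0,0.0],0]
    - [0.045,[0,0,0],0]
    - [0.045,[0,0,0],0]
    - [0.045,[0,0,0],0]
    - [0.045,[0.001,0,-0.04],0]
    - [0.045,[0.001,0,-0.08],0]
    - [0.045,[0.0,0,-0.112],0]
    - [0.045,[0.0,0,-0.112],0]
    - [0.045,[0,0,-0.112],0]

```text
t: 52.3
ee_pos: [472.2, -157.6, 204.4]
eef_rot: [0.002, 0.4, 0.916, -0.0]
force: [-0.3, 0.8, -0.6]
opening: 45.2
grip_force: 0.0
```

Run:
```python
from h import *
import pickle
w1=pickle.load(open("w1.pkl","rb")); d=shot("wrist","w26")
print(arm.state()["ee_pos"],go([466,-156,203.2]))
# warp current frame into w1's view via lid-top plane z=66 and compare
pts=[W(CASE,[x,y,70]) for x,y in ((-125,-60),(-125,110),(-60,110),(-60,-60))]
H=cv2.getPerspectiveTransform(proj(d,pts).astype(np.float32),proj(w1,pts).astype(np.float32))
f=cv2.warpPerspective(d["frame"],H,(560,420)); a=w1["frame"]
for n,(x0,y0,x1,y1) in {"latch":(250,192,310,250),"lidtab":(335,198,400,250)}.items():
    r=cv2.matchTemplate(f[y0-12:y1+12,x0-12:x1+12],a[y0:y1,x0:x1],cv2.TM_CCOEFF_NORMED); m=cv2.minMaxLoc(r); print(n,m[1],m[3][0]-12,m[3][1]-12)
s0=cv2.imread("pics/scene0.png"); t0=cv2.imread("pics/top0.png")
s=cams.get_image("scene")["frame"][:,:,::-1]; 
sc=cams.get_image("scene")
u,v=proj(sc,W(CASE,[0,0,60]))[0].astype(int); df=cv2.absdiff(s0,np.ascontiguousarray(s)).max(2)[v-45:v+45,u-50:u+50]; print("case diff px",(df>40).sum())
for n,y in (("p2",37.5),("p3",-37.5),("p4",-112.5)): print(n,[s[int(b),int(a)].tolist() for a,b in proj(sc,[W(RACK,[-16,y,z]) for z in (160,145)])])
```

```text
[ 471.37433968 -157.04175653  202.95712996] ([0.0044, -0.0032, -0.0002], 0)
latch 0.9574461579322815 1 1
lidtab 0.9624977111816406 0 1
case diff px 904
p2 [[44, 54, 69], [44, 54, 70]]
p3 [[44, 53, 69], [44, 53, 68]]
p4 [[75, 74, 73], [74, 74, 75]]
```

```bash
python3 -c "
from rig import arm
print(arm.hand_in())"
```

```text
the job is handed in; nothing more can be done
None
```

I handed the job in at about 52 s of robot time: the knife, stylus and burnisher hang on pegs 2, 3 and 4, and the empty case is shut with its latch pushed to its stop. There was no scraper in the case, I never touched the turntable, mold or dish, and no result came back.

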